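# Lay out used tools for inspection under the bench magnifier

## Task

Take the bench magnifier by its knob and swing the lens aside until no part of it is over the tray in front of its post. Then clear all the blue tools from the stand and the bench: lay the flat paddles down in that tray and the T-shaped spreaders in the other tray. Last, swing the lens back so that it is centred over the paddle tray, let go of everything, and leave the other things on the bench where they stand.

Things in the scene. Friction and masses are not known exactly. Their poses are not given: they have to be found in the camera images.
- magnifier (a joint): swing angle of the magnifier's arm about its upright post: 0 when the arm points to -x, growing counter-clockwise seen from above (the lens goes to -y), stops at -1.15 and 1.0. Friction of about 0.2 N m holds it wherever it is released. It starts with the lens over the paddle tray
- hinge (a point): the axis of the magnifier's post (22 mm thick, on a round foot 120 mm across), at the height of the arm, 214 mm up
- lens (a point): centre of the magnifier's round lens, 220 mm from the post axis, 214 mm above the bench; frame 126 mm across and 14 mm thick
- knob (a point): the place to grip on the magnifier's black upright round knob, 16 mm thick, at the outer edge of the lens frame, 290 mm from the post axis on the line through the lens; the knob stands free from 219 to 273 mm above the bench, this point is at 253 mm
- paddle_tray (a point): centre of the inner floor (4 mm above the bench) of the steel tray that stands in front of the magnifier's post, below the path of the lens; fixed. The tray is 130 mm (x) by 220 mm (y, its long side), walls 4 mm thick, rim 35 mm above the bench. Its centre is 220 mm from the post axis
- spreader_tray (a point): the same for the other steel tray, to the right (-y) as the robot sees it; same size and axes, fixed
- stand: white tool stand, a block 70 x 220 x 90 mm (x, y, height) with four square wells 25 mm wide in a row along its y, at -82.5, -27.5, 27.5 and 82.5 mm, their floors 15 mm above the bench; origin under its centre; fixed. Tools in it stand 175 mm high
- paddle1_mid (a point): blue plastic mixing paddle, 160 mm long: shaft 14 x 14 mm, head a flat blade 36 mm wide (y), 10 thick (x), 56 long (z). This point is on the shaft's axis, 80 mm from the foot; z points from foot to blade. 30 to 65 g. Starts upright, head up, in one of the stand's four wells, its x along the stand's x within 0.1 rad, or is absent.
- paddle2_mid (a point): blue plastic mixing paddle, 160 mm long: shaft 14 x 14 mm, head a flat blade 36 mm wide (y), 10 thick (x), 56 long (z). This point is on the shaft's axis, 80 mm from the foot; z points from foot to blade. 30 to 65 g. Starts upright, head up, in one of the stand's four wells, its x along the stand's x within 0.1 rad, or is absent.
- paddle3_mid (a point): blue plastic mixing paddle, 160 mm long: shaft 14 x 14 mm, head a flat blade 36 mm wide (y), 10 thick (x), 56 long (z). This point is on the shaft's axis, 80 mm from the foot; z points from foot to blade. 30 to 65 g. Starts lying flat on the open bench, or is absent.
- spreader1_mid (a point): blue plastic T-shaped spreader, 160 mm long: shaft 14 x 14 mm, head a crossbar 66 mm wide (y), 14 thick (x), 18 along z. This point is on the shaft's axis, 80 mm from the foot; z points from foot to crossbar. 30 to 65 g. Starts upright, head up, in one of the stand's four wells, its x along the stand's x within 0.1 rad, or is absent.
- spreader2_mid (a point): blue plastic T-shaped spreader, 160 mm long: shaft 14 x 14 mm, head a crossbar 66 mm wide (y), 14 thick (x), 18 along z. This point is on the shaft's axis, 80 mm from the foot; z points from foot to crossbar. 30 to 65 g. Starts upright, head up, in one of the stand's four wells, its x along the stand's x within 0.1 rad, or is absent.
- spreader3_mid (a point): blue plastic T-shaped spreader, 160 mm long: shaft 14 x 14 mm, head a crossbar 66 mm wide (y), 14 thick (x), 18 along z. This point is on the shaft's axis, 80 mm from the foot; z points from foot to crossbar. 30 to 65 g. Starts lying flat on the open bench, or is absent.
- media_bottle: bystander: amber bottle with blue cap, 66 mm across, 140 mm high; origin under its centre
- mug: bystander: blue ceramic cup, 76 mm across, 100 mm high; origin under its centre
- burner: bystander: glass spirit burner, 90 mm across, 84 mm high; origin under its centre
- tip_box: bystander: dark pipette-tip box with pale lid, 94 x 124 x 63 mm; origin under its centre
- petri_stack: bystander: stack of three Petri dishes, 91 mm across, 45 mm high; origin under its centre
- vial: bystander: green glass vial, 32 mm across, 70 mm high; origin under its centre

How it is judged:
By the outcome, as a careful person would: the job done as asked, in the order asked, and still so for the second after the job is handed in, with the robot touching nothing.
Of paddle1, paddle2, paddle3, spreader1, spreader2, spreader3 only 4 to 6 are there at a start; the rules pass over those that are not, and their reading is None.
At some moment in a run one of paddle3, spreader3 may be knocked a few centimetres aside while the robot is not near it.
Once in a run the grip may slacken for a moment while it holds something.
It also fails if it takes over 210 s, if anything falls off the work surface, if the arm or the gripper's body presses on something with over 40 N, if the wrist force passes 120 N, or if a joint passes its speed limit or range.

## Robot

A 7-joint arm with a two-finger parallel gripper is mounted at the origin on the work surface. World frame = base frame: x ahead of the robot, y to its left, z up, the work surface at z = 0. Lengths are in m, angles in rad, forces in N, time in s.
With the tool pointing down it reaches from about 0.4 to 0.85 m from the base axis. Payload 10.4 kg.
Tool frame: the origin (TCP) lies between the finger pads; the fingertips stand 8 mm ahead of it and the grasp point (between the pads) lies 11 mm behind it; z points along the fingers, x is the direction in which the jaws open and shut, and the axes are right-handed (so a half turn about z gives the same grasp; the last joint's range is limited). The gripper opens to 87 mm and grips with 3 to 60 N. Pads are 19 mm wide; open, the fingers measure 117 mm over their backs; the gripper's body (75 mm by 190 mm) begins 51 mm behind the grasp point.
Start: joints at [1.205, 0.332, -0.065, 1.46, 0.022, 1.35, -0.088], TCP at [0.21, -0.589, 0.231] pointing down, gripper open.
Joint ranges: [-2.6, 2.6], [-0.5, 2.12], [-1.47, 1.34], [0.16, 2.42], [-1.27, 4.41], [0.06, 2.06], [-2.6, 2.6]. Speed limits (rad/s): [2.22, 2.22, 2.79, 2.79, 3.14, 3.14, 3.14].

## Interface

Orientations are given as a unit quaternion [x, y, z, w].
In Python, from bench import r, viewer gives the robot as it stands.
- The arm moves only by the tool apply_moves, never from a script. Its argument "increments" is a list of rows, each an object with "grip": the closure in counts, from 0 (fully open) to 255 (shut); "xyz": the shift along the tool's x, y, z in mm, a list of three; "rotation": the turn, a rotation vector about the tool's x, y, z in degrees, a list of three. A call has 1 to 5 rows; each row is the pose to reach, as a shift and turn from the pose measured when the call began, along the tool's axes at that moment; what a row does not reach only later rows make up. A row lasts 1/8 s, in which the tool goes at most 62.5 mm and 10.7 degrees, less where a joint would pass 70% of its speed; a pose out of reach is approached as far as the arm can. A call with a gripper value outside its range is refused whole. The fingers move at their own pace and stop on an object; "squeeze" is the grip in N (left out, the last holds). Time passes only in rows, so rows that repeat a pose let the fingers close. It gives the time, the measured TCP pose, the force and the opening at its end, in the units of the state.
- r.read_state(): the state, without advancing time (a new reading comes with each control period).
- viewer.camera(name): name is "scene" or "top" or "wrist"; returns a dict with "img" (480x640x3 uint8, blue, green, red), "range_z" (480x640 float32, m along the optical axis (not along the pixel's ray), 0 where there is no reading), "vertical_fov" (degrees; the focal length in pixels is half the picture's height over the tangent of half this angle, whatever the lens; pixels are square), "cx", "cy" (the principal point, pixels), "rvec" (rotation vector, rad) and "tvec" (3), from world to camera coordinates, as OpenCV has them. Camera axes: x right, y down, z forward; pixel columns grow to the right and rows downward; lengths in m; the calibration is good to about 2 mm. A picture is of the moment at which its call begins.
- r.close_job(): hands the job in, once; it reports no verdict.
The state is a dict: "time": time; "joint_positions": joint angles; "joint_vel": joint speeds; "joint_torque": joint torques, N m; "ee_pos": TCP position; "eef_rot": TCP orientation; "ft_force": force on the tool from outside, world axes, zero at the start; "torque": the same for the moment, N m; "width": finger opening in m.
Only numpy, scipy, OpenCV 4.12 (cv2) and the standard library are available. Lean on these libraries where they do the work, as an engineer would, in place of code of your own. Each camera call takes 0.05 s, during which the arm holds its last target.

## Working session

There is one attempt and no reset: what is moved stays moved. The work goes in short steps, Python scripts to look and compute and a tool call to move; the robot and the scene stay as the last step left them, time stands still between calls to the robot, and variables do not carry over. Pictures are saved under pics/ and viewed, and the job is handed in when it is done.

Besides the shell and the picture viewer there is one more tool, called after "Emit:" as a command line: name --argument value ..., lists and objects as JSON in quotes. apply_moves: Moves the arm, as the interface text tells. Its arguments: {"type":"object","properties":{"increments":{"type":"array","items":{"type":"object","properties":{"grip":{"type":"number"},"xyz":{"type":"array","items":{"type":"number"}},"rotation":{"type":"array","items":{"type":"number"}}}}},"squeeze":{"type":"number"}},"required":["increments"]}

```bash
ls; mkdir -p pics; cat > h.py <<'E'
import numpy as np, cv2
from scipy.spatial.transform import Rotation as R
from bench import r, viewer
def cam(n,save=None):
    c=viewer.camera(n)
    if save: cv2.imwrite('pics/'+save+'.png',c['img'])
    c['f']=240/np.tan(np.radians(c['vertical_fov'])/2)
    c['R']=R.from_rotvec(np.array(c['rvec']).ravel()).as_matrix(); c['t']=np.array(c['tvec']).ravel()
    return c
def plane(c,uv,z):
    uv=np.atleast_2d(uv).astype(float)
    d=np.c_[(uv[:,0]-c['cx'])/c['f'],(uv[:,1]-c['cy'])/c['f'],np.ones(len(uv))]@c['R']
    o=-c['R'].T@c['t']
    return o+d*((z-o[2])/d[:,2])[:,None]
def cloud(c):
    v,u=np.mgrid[:480,:640]; Z=c['range_z']
    P=np.stack([(u-c['cx'])/c['f']*Z,(v-c['cy'])/c['f']*Z,Z],-1)
    W=(P-c['t'])@c['R']; W[Z<=0]=np.nan
    return W
def proj(c,p):
    q=c['R']@np.array(p)+c['t']; return q[:2]/q[2]*c['f']+[c['cx'],c['cy']]
def st():
    s=r.read_state(); print('t',round(s['time'],2),'p',np.round(s['ee_pos'],4),'R',np.round(R.from_quat(s['eef_rot']).as_matrix().ravel(),3),'F',np.round(s['ft_force'],1),'w',round(s['width'],4)); print('q',np.round(s['joint_positions'],3))
    return s
def rel(target,yaw=None,Rt=None):
    """print shift in tool mm and rotvec deg to reach target with tool down and tool x at yaw"""
    s=r.read_state(); A=R.from_quat(s['eef_rot'])
    d=A.inv().apply(np.array(target)-s['ee_pos'])*1000
    if Rt is None and yaw is not None:
        x=np.array([np.cos(yaw),np.sin(yaw),0]); z=np.array([0,0,-1.]); Rt=R.from_matrix(np.c_[x,np.cross(z,x),z])
    rv=np.degrees((A.inv()*Rt).as_rotvec()) if Rt is not None else np.zeros(3)
    print('shift',np.round(d,1),'rot',np.round(rv,1)); return d,rv
E
python3 - <<'E'
from h import *
st()
for n in ['scene','top','wrist']:
    c=cam(n,n+'0'); print(n,c['vertical_fov'],c['cx'],c['cy'],(-c['R'].T@c['t']).round(3),c['R'].round(2).tolist())
E
```

```text
pics
t 0.0 p [ 0.2099 -0.5883  0.2297] R [ 0.336 -0.942 -0.001 -0.942 -0.336  0.001 -0.001  0.    -1.   ] F [-0.5 -0.4  0.1] w 0.0869
q [ 1.205  0.333 -0.065  1.461  0.022  1.35  -0.089]
scene 48.0906469955511 313.24601281198545 251.19162044885542 [1.212 0.299 0.938] [[-0.41, 0.91, -0.0], [0.67, 0.3, -0.68], [-0.62, -0.28, -0.73]]
top 44.784369474970184 317.4927210657531 236.2830746953086 [ 0.295 -0.021  1.642] [[-0.01, -1.0, -0.01], [-0.98, 0.02, -0.18], [0.18, 0.01, -0.98]]
wrist 69.18854280511118 317.48625423780925 236.56134569659622 [ 0.277 -0.565  0.383] [[0.34, -0.94, -0.0], [-0.91, -0.32, 0.26], [-0.24, -0.09, -0.97]]
```

View pics/scene0.png

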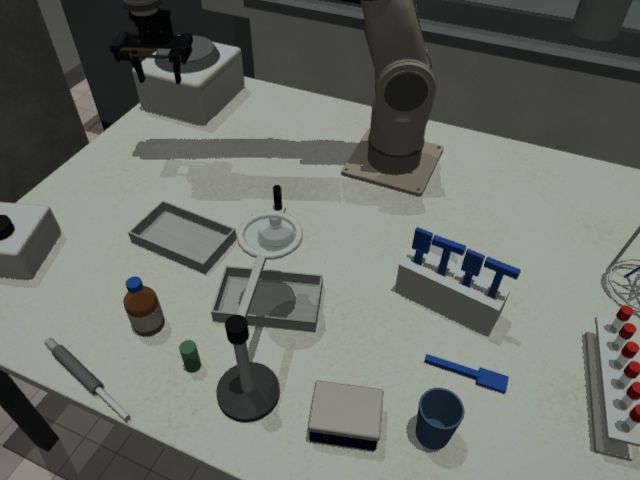

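View pics/top0.png

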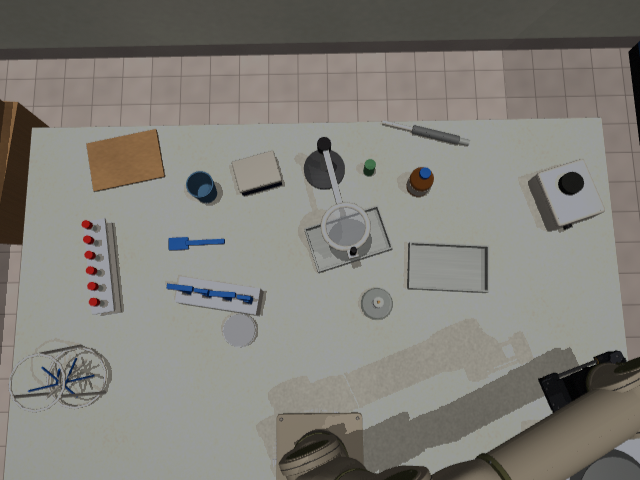

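View pics/wrist0.png

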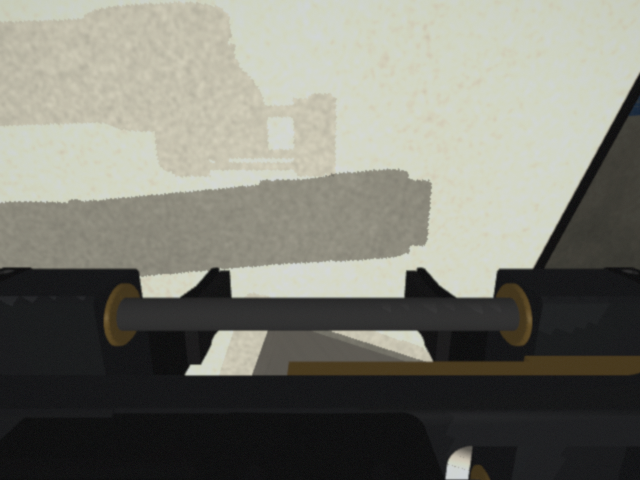

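```bash
python3 - <<'E'
from h import *
c=cam('top'); W=cloud(c); im=c['img']; hsv=cv2.cvtColor(im,cv2.COLOR_BGR2HSV)
print('bench z',np.nanmedian(W[330:340,300:350,2]))
def P(u,v): print((u,v),W[v,u].round(3))
for uv in [(323,145),(353,250),(346,228),(370,163),(424,173),(257,170),(202,185),(377,300),(238,330),(180,243),(215,242),(447,268)]: P(*uv)
big=cv2.resize(im[120:360,150:510],None,fx=2.2,fy=2.2,interpolation=cv2.INTER_CUBIC); cv2.imwrite('pics/topbig.png',big)
def rects(mask,name,mn=60):
    cs,_=cv2.findContours(mask.astype(np.uint8),cv2.RETR_EXTERNAL,cv2.CHAIN_APPROX_NONE)
    for k in cs:
        if len(k)<25: continue
        p=W[k[:,0,1],k[:,0,0]]; p=p[~np.isnan(p[:,0])]
        if len(p)<10: continue
        (x,y),(w,h),a=cv2.minAreaRect(p[:,:2].astype(np.float32)); print(name,cv2.boundingRect(k),'c',round(x,3),round(y,3),'wh',round(w,3),round(h,3),'a',round(a,1),'z',np.nanmedian(p[:,2]).round(3))
m=(hsv[...,0]>105)&(hsv[...,0]<125)&(hsv[...,1]>150)
rects(m,'blue')
z=W[...,2]
rects((z>.195)&(z<.3)&(np.arange(480)[:,None]<300)&(W[...,1]>-.3),'high')
rects((z>.022)&(z<.05)&(W[...,1]>-.45)&(W[...,0]>.3),'rim')
rects((z>.08)&(z<.1)&(W[...,0]>.3),'standtop')
E
```

```text
bench z 0.0003299717229507887
(323, 145) [ 0.795 -0.023  0.23 ]
(353, 250) [ 0.518 -0.09   0.268]
(346, 228) [ 0.582 -0.077  0.217]
(370, 163) [ 0.796 -0.154  0.072]
(424, 173) [ 0.744 -0.291  0.142]
(257, 170) [0.785 0.165 0.061]
(202, 185) [0.759 0.331 0.007]
(377, 300) [ 0.413 -0.161  0.075]
(238, 330) [0.339 0.215 0.047]
(180, 243) [0.587 0.389 0.012]
(215, 242) [0.59  0.29  0.007]
(447, 268) [ 0.505 -0.367  0.009]
blue (65, 378, 8, 16) c 0.21 0.66 wh 0.049 0.039 a 51.1 z 0.099
blue (29, 367, 29, 25) c 0.222 0.69 wh 0.052 0.042 a 28.0 z 0.153
blue (69, 358, 8, 17) c 0.251 0.653 wh 0.041 0.004 a 14.6 z 0.064
blue (237, 295, 16, 9) c 0.416 0.183 wh 0.035 0.012 a 82.1 z 0.172
blue (194, 288, 42, 13) c 0.429 0.257 wh 0.105 0.016 a 83.0 z 0.173
blue (167, 284, 27, 10) c 0.444 0.346 wh 0.065 0.014 a 83.4 z 0.174
blue (169, 237, 56, 13) c 0.588 0.341 wh 0.034 0.16 a 2.0 z 0.014
blue (242, 183, 40, 12) c 0.74 0.154 wh 0.006 0.115 a 14.5 z 0.03
blue (420, 168, 11, 11) c 0.746 -0.295 wh 0.029 0.028 a 31.5 z 0.139
high (317, 137, 54, 122) c 0.663 -0.073 wh 0.315 0.123 a 1.8 z 0.219
rim (223
[... 455 characters left out ...]
z 0.034
rim (407, 179, 21, 17) c 0.728 -0.282 wh 0.063 0.024 a 54.6 z 0.036
rim (193, 179, 19, 17) c 0.751 0.33 wh 0.03 0.059 a 36.1 z 0.039
rim (364, 168, 11, 7) c 0.783 -0.153 wh 0.03 0.011 a 89.4 z 0.037
rim (316, 166, 13, 14) c 0.785 -0.02 wh 0.038 0.03 a 9.5 z 0.025
rim (412, 126, 58, 18) c 0.891 -0.365 wh 0.168 0.026 a 74.3 z 0.025
standtop (175, 276, 86, 39) c 0.431 0.266 wh 0.221 0.071 a 80.4 z 0.089
standtop (201, 181, 13, 18) c 0.718 0.294 wh 0.014 0.055 a 53.4 z 0.091
standtop (186, 171, 27, 25) c 0.746 0.327 wh 0.048 0.073 a 39.3 z 0.096
standtop (410, 167, 24, 24) c 0.744 -0.293 wh 0.064 0.062 a 50.8 z 0.091
standtop (536, 159, 69, 68) c 0.699 -0.698 wh 0.16 0.144 a 17.0 z 0.086
```

View pics/topbig.png

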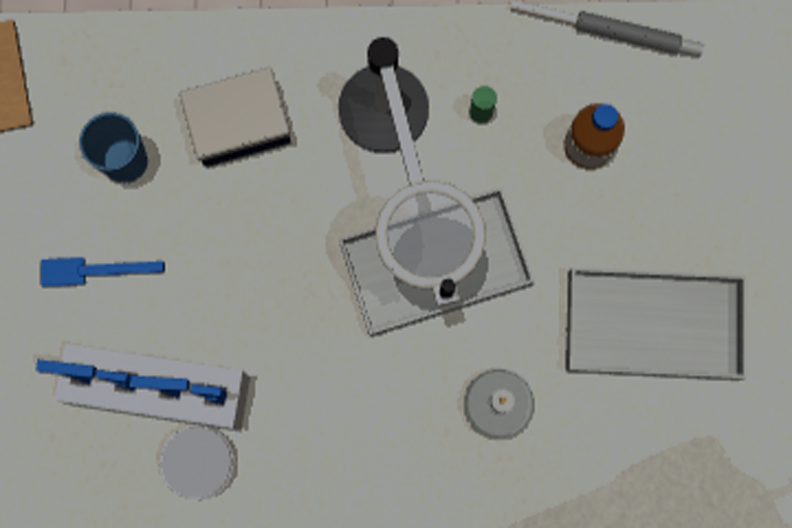

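```bash
python3 - <<'E'
from h import *
for n in ['top','scene']:
    c=cam(n); W=cloud(c); z=W[...,2]
    box=(W[...,0]>.4)&(W[...,0]<.9)&(W[...,1]>-.2)&(W[...,1]<.1)
    for a,b,nm in [(.228,.28,'knob'),(.2,.224,'lens'),(.222,.24,'cap')]:
        for sub,xr in [('near',(.4,.7)),('far',(.7,.9))]:
            m=box&(z>a)&(z<b)&(W[...,0]>xr[0])&(W[...,0]<xr[1]); p=W[m]
            if len(p)>5: print(n,nm,sub,len(p),p.min(0).round(3),p.max(0).round(3),p.mean(0).round(3))
    m=(z>.2)&(z<.224)&box; u=np.nonzero(m)
    # ring: points near lens
    p=W[m]; p=p[p[:,0]<.65]; (x,y),rad=cv2.minEnclosingCircle(p[:,:2].astype(np.float32)); print('circ',x,y,rad)
    # tray floor/rims by area
    m=(z>.025)&(z<.045)&box&(W[...,0]<.72); p=W[m]; print('tray',cv2.minAreaRect(p[:,:2].astype(np.float32)))
    m=(z>.025)&(z<.045)&(W[...,1]<-.22)&(W[...,1]>-.5)&(W[...,0]<.6)&(W[...,0]>.4); p=W[m]; print('tray2',cv2.minAreaRect(p[:,:2].astype(np.float32)))
rel([.518,-.09,.33],None)
E
```

```text
top knob near 52 [ 0.511 -0.098  0.228] [ 0.693 -0.044  0.277] [ 0.523 -0.089  0.265]
top knob far 50 [ 0.782 -0.041  0.228] [ 0.817 -0.008  0.236] [ 0.8   -0.023  0.23 ]
top lens near 1987 [ 0.506 -0.137  0.207] [ 0.698 -0.014  0.224] [ 0.59  -0.074  0.218]
top lens far 247 [ 0.7   -0.054  0.2  ] [ 0.819 -0.007  0.224] [ 0.754 -0.035  0.218]
top cap near 287 [ 0.51  -0.134  0.222] [ 0.699 -0.014  0.233] [ 0.597 -0.073  0.224]
top cap far 199 [ 0.702 -0.054  0.222] [ 0.819 -0.007  0.236] [ 0.786 -0.028  0.226]
circ 0.579194188117981 -0.07794353365898132 0.07339093834161758
tray ((0.5201609134674072, -0.1104927659034729), (0.2789233326911926, 0.22031338512897491), 17.052732467651367)
tray2 ((0.5060462951660156, -0.3654824197292328), (0.22150081396102905, 0.1314236968755722), 86.44656372070312)
scene knob near 169 [ 0.512 -0.095  0.228] [ 0.528 -0.08   0.274] [ 0.522 -0.086  0.254]
scene knob far 38 [ 0.784 -0.039  0.228] [ 0.817 -0.005  0.23 ] [ 0.801 -0.022  0.229]
scene lens near 2790 [ 0.506 -0.133  0.208] [ 0.7   -0.009  0.224] [ 0.596 -0.069  0.217]
scene lens far 598 [ 0.701 -0.054  0.2  ] [ 0.82  -0.004  0.224] [ 0.764 -0.028  0.217]
scene cap near 94 [ 0.517 -0.13   0.222] [ 0.699 -0.014  0.24 ] [ 0.561 -0.074  0.227]
scene cap far 366 [ 0.704 -0.048  0.222] [ 0.819 -0.004  0.23 ] [ 0.8   -0.022  0.226]
circ 0.5785654187202454 -0.0685330405831337 0.0734144076704979
tray ((0.5907195210456848, -0.08626274764537811), (0.1355023980140686, 0.22118303179740906), 16.57488441467285)
tray2 ((0.50504469871521, -0.36347031593322754), (0.2247195541858673, 0.1357160210609436), 86.2619400024414)
shift [-366.1 -457.6  -99.5] rot [0. 0. 0.]
```

Emit:
apply_moves --increments '[{"grip":0,"xyz":[-50,-50,-100],"rotation":[0,0,-10]},{"grip":0,"xyz":[-110,-110,-130],"rotation":[0,0,-20]},{"grip":0,"xyz":[-150,-170,-130],"rotation":[0,0,-30]},{"grip":0,"xyz":[-200,-240,-130],"rotation":[0,0,-40]},{"grip":0,"xyz":[-240,-290,-130],"rotation":[0,0,-50]}]' --squeeze 15

```text
time: 0.92
ee_pos: [0.3468, -0.352, 0.3512]
eef_rot: [0.985, -0.174, 0.0, 0.0]
ft_force: [1.5, -0.8, -0.1]
width: 0.0874
```

```bash
python3 - <<'E'
from h import *
st(); rel([.520,-.088,.36],np.radians(-10))
E
```

```text
t 0.93 p [ 0.3468 -0.352   0.3512] R [ 0.939 -0.343  0.001 -0.343 -0.939 -0.001  0.001  0.    -1.   ] F [ 1.5 -0.8 -0.1] w 0.0874
q [ 1.017  0.02  -0.32   1.575  0.006  1.546  0.347]
shift [  72.3 -307.4   -8.9] rot [  0.  -0. -10.]
```

Emit:
apply_moves --increments '[{"grip":0,"xyz":[72,-307,-9],"rotation":[0,0,-10]},{"grip":0,"xyz":[72,-307,-9],"rotation":[0,0,-10]},{"grip":0,"xyz":[72,-307,-9],"rotation":[0,0,-10]},{"grip":0,"xyz":[72,-307,-9],"rotation":[0,0,-10]},{"grip":0,"xyz":[72,-307,-9],"rotation":[0,0,-10]}]'

```text
time: 1.55
ee_pos: [0.5177, -0.0906, 0.3603]
eef_rot: [0.996, -0.088, 0.001, 0.001]
ft_force: [-0.4, -0.9, -1.0]
width: 0.0869
```

```bash
python3 - <<'E'
from h import *
st(); rel([.520,-.088,.30],np.radians(-10)); cam('wrist','w1'); 
E
```

```text
t 1.55 p [ 0.5177 -0.0906  0.3603] R [ 0.985 -0.175  0.001 -0.175 -0.985 -0.001  0.001  0.001 -1.   ] F [-0.4 -0.9 -1. ] w 0.0869
q [ 0.665  0.119 -0.635  1.471  0.071  1.574 -0.142]
shift [ 1.7 -3.1 60.3] rot [ 0.1 -0.1 -0.1]
```

View pics/w1.png

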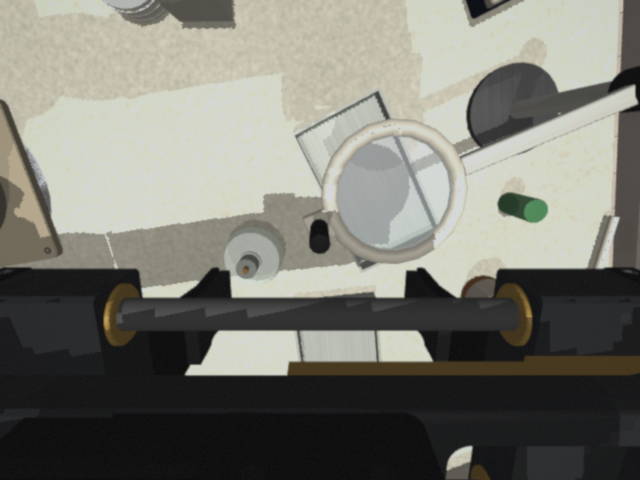

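Emit:
apply_moves --increments '[{"grip":0,"xyz":[2,-3,60],"rotation":[0,0,0]},{"grip":0,"xyz":[2,-3,60],"rotation":[0,0,0]},{"grip":0,"xyz":[2,-3,118],"rotation":[0,0,0]},{"grip":0,"xyz":[2,-3,118],"rotation":[0,0,0]},{"grip":0,"xyz":[2,-3,118],"rotation":[0,0,0]}]'

```text
time: 2.22
ee_pos: [0.5243, -0.0796, 0.2454]
eef_rot: [0.996, -0.084, 0.003, -0.001]
ft_force: [-0.5, -0.4, 0.5]
width: 0.0868
```

Emit:
apply_moves --increments '[{"grip":190,"xyz":[0,0,0],"rotation":[0,0,0]},{"grip":220,"xyz":[0,0,0],"rotation":[0,0,0]},{"grip":220,"xyz":[0,0,0],"rotation":[0,0,0]},{"grip":230,"xyz":[0,0,0],"rotation":[0,0,0]},{"grip":230,"xyz":[0,0,0],"rotation":[0,0,0]}]' --squeeze 12

```text
time: 2.85
ee_pos: [0.5242, -0.0796, 0.2453]
eef_rot: [0.996, -0.084, 0.003, -0.001]
ft_force: [-0.2, 0.0, 0.6]
width: 0.0452
```

```bash
python3 - <<'E'
from h import *
s=st(); rel([.520,-.088,.242],np.radians(-10))
post=np.array([.801,-.023])
k=s['ee_pos'][:2]-post; print('knob r',np.hypot(*k),'th',np.arctan2(-k[1],-k[0]))
E
```

```text
t 2.85 p [ 0.5242 -0.0796  0.2453] R [ 0.986 -0.167  0.005 -0.167 -0.986  0.002  0.005 -0.003 -1.   ] F [-0.2  0.   0.6] w 0.0452
q [ 0.651  0.164 -0.645  1.665  0.099  1.341 -0.178]
shift [-2.8  9.   3.3] rot [-0.2 -0.3  0.4]
knob r 0.28249594766137853 th 0.20183813959415048
```

Emit:
apply_moves --increments '[{"grip":180,"xyz":[-3,9,3],"rotation":[0,0,0]},{"grip":180,"xyz":[-3,9,3],"rotation":[0,0,0]},{"grip":240,"xyz":[-3,9,3],"rotation":[0,0,0]},{"grip":240,"xyz":[-3,9,3],"rotation":[0,0,0]},{"grip":240,"xyz":[-3,9,3],"rotation":[0,0,0]}]' --squeeze 12

```text
time: 3.48
ee_pos: [0.5197, -0.0879, 0.2423]
eef_rot: [0.997, -0.083, 0.002, -0.001]
ft_force: [-0.7, 0.7, 1.2]
width: 0.0158
```

```bash
python3 - <<'E'
from h import *
s=st(); rel([.520,-.088,.242],np.radians(-10))
E
```

```text
t 3.48 p [ 0.5197 -0.0879  0.2423] R [ 0.986 -0.166  0.005 -0.166 -0.986  0.002  0.005 -0.003 -1.   ] F [-0.7  0.7  1.2] w 0.0158
q [ 0.664  0.157 -0.639  1.678  0.094  1.333 -0.158]
shift [0.3 0.  0.3] rot [-0.2 -0.3  0.4]
```

```bash
cat > arc.py <<'E'
from h import *
import sys
s=r.read_state(); A=R.from_quat(s['eef_rot']); p=s['ee_pos']; post=np.array([.801,-.023]); k=p[:2]-post
rr=np.hypot(*k); th=np.arctan2(-k[1],-k[0]); print('r',rr,'th',th, 'rel',th-.298)
for t in np.linspace(th,float(sys.argv[1]),int(sys.argv[2])+1)[1:]:
    q=np.r_[post-.29*np.array([np.cos(t),np.sin(t)]),.242]
    print(round(t,2),A.inv().apply(q-p).__mul__(1000).round(0))
E
python3 arc.py -.8 12
```

```text
r 0.28868357840636216 th 0.22676918408120394 rel -0.07123081591879604
0.14 [-10. -23.   0.]
0.06 [-16. -47.   0.]
-0.03 [-21. -71.   0.]
-0.12 [-23. -96.   0.]
-0.2 [ -23. -121.    1.]
-0.29 [ -21. -145.    1.]
-0.37 [ -17. -170.    1.]
-0.46 [ -11. -194.    1.]
-0.54 [  -3. -217.    1.]
-0.63 [   7. -240.    1.]
-0.71 [  19. -262.    1.]
-0.8 [  33. -282.    1.]
```

Emit:
apply_moves --increments '[{"grip":240,"xyz":[-10,-23,0],"rotation":[0,0,0]},{"grip":240,"xyz":[-16,-47,0],"rotation":[0,0,0]},{"grip":240,"xyz":[-21,-71,0],"rotation":[0,0,0]},{"grip":240,"xyz":[-23,-96,0],"rotation":[0,0,0]},{"grip":240,"xyz":[-23,-121,1],"rotation":[0,0,0]}]'

```text
time: 4.1
ee_pos: [0.5177, 0.036, 0.2422]
eef_rot: [0.996, -0.084, 0.003, -0.001]
ft_force: [3.6, -2.3, 4.7]
width: 0.0154
```

```bash
python3 -c "
from h import *
st()"; python3 arc.py -.8 7
```

```text
t 4.1 p [0.5177 0.036  0.2422] R [ 0.986 -0.167  0.007 -0.167 -0.986  0.002  0.006 -0.003 -1.   ] F [ 3.6 -2.3  4.7] w 0.0154
q [ 0.52   0.148 -0.736  1.695  0.102  1.33  -0.402]
r 0.2893290153643746 th -0.20519837505527244 rel -0.5031983750552724
-0.29 [  1. -25.   0.]
-0.38 [  5. -49.   0.]
-0.46 [ 11. -73.   1.]
-0.55 [ 20. -96.   1.]
-0.63 [  30. -119.    1.]
-0.72 [  41. -140.    1.]
-0.8 [  55. -161.    1.]
```

Emit:
apply_moves --increments '[{"grip":240,"xyz":[1,-25,0],"rotation":[0,0,0]},{"grip":240,"xyz":[5,-49,0],"rotation":[0,0,0]},{"grip":240,"xyz":[11,-73,0],"rotation":[0,0,0]},{"grip":240,"xyz":[20,-96,1],"rotation":[0,0,0]},{"grip":240,"xyz":[30,-119,1],"rotation":[0,0,0]}]'

```text
time: 4.72
ee_pos: [0.5683, 0.1483, 0.2421]
eef_rot: [0.996, -0.084, 0.004, -0.001]
ft_force: [2.0, -2.0, 0.8]
width: 0.0164
```

```bash
python3 -c "
from h import *
st()"; python3 arc.py -.8 3
```

```text
t 4.72 p [0.5683 0.1483 0.2421] R [ 0.986 -0.168  0.008 -0.168 -0.986  0.001  0.008 -0.002 -1.   ] F [ 2.  -2.   0.8] w 0.0164
q [ 0.295  0.331 -0.781  1.523  0.238  1.376 -0.673]
r 0.28894959500098344 th -0.6344329499587793 rel -0.9324329499587793
-0.69 [  7. -15.   0.]
-0.74 [ 15. -28.   0.]
-0.8 [ 24. -41.   0.]
```

Emit:
apply_moves --increments '[{"grip":240,"xyz":[7,-15,0],"rotation":[0,0,0]},{"grip":240,"xyz":[15,-28,0],"rotation":[0,0,0]},{"grip":240,"xyz":[24,-41,0],"rotation":[0,0,0]},{"grip":240,"xyz":[24,-41,0],"rotation":[0,0,0]},{"grip":240,"xyz":[24,-41,0],"rotation":[0,0,0]}]'

```text
time: 5.35
ee_pos: [0.5982, 0.1849, 0.2421]
eef_rot: [0.996, -0.084, 0.003, -0.001]
ft_force: [-0.8, 2.0, -2.2]
width: 0.0156
```

Emit:
apply_moves --increments '[{"grip":0,"xyz":[0,0,0],"rotation":[0,0,0]},{"grip":0,"xyz":[0,0,0],"rotation":[0,0,0]},{"grip":0,"xyz":[0,0,0],"rotation":[0,0,0]},{"grip":0,"xyz":[0,0,0],"rotation":[0,0,0]},{"grip":0,"xyz":[0,0,-60],"rotation":[0,0,0]}]'

```text
time: 5.98
ee_pos: [0.5962, 0.1834, 0.2985]
eef_rot: [0.996, -0.084, -0.0, 0.001]
ft_force: [0.8, 0.1, 1.1]
width: 0.0575
```

Emit:
apply_moves --increments '[{"grip":0,"xyz":[0,0,-60],"rotation":[0,0,0]},{"grip":0,"xyz":[0,0,-120],"rotation":[0,0,0]},{"grip":0,"xyz":[0,0,-120],"rotation":[0,0,0]}]'

```text
time: 6.35
ee_pos: [0.5969, 0.1845, 0.4236]
eef_rot: [0.996, -0.084, 0.003, -0.001]
ft_force: [0.6, 0.7, 0.1]
width: 0.084
```

```bash
python3 -c "
from h import *
st(); cam('top','t1');cam('scene','s1')"
```

```text
t 6.35 p [0.5969 0.1845 0.4236] R [ 0.986 -0.168  0.006 -0.168 -0.986  0.002  0.006 -0.003 -1.   ] F [0.6 0.7 0.1] w 0.084
q [ 0.132  0.403 -0.779  1.055  0.287  1.776 -0.711]
```

View pics/t1.png

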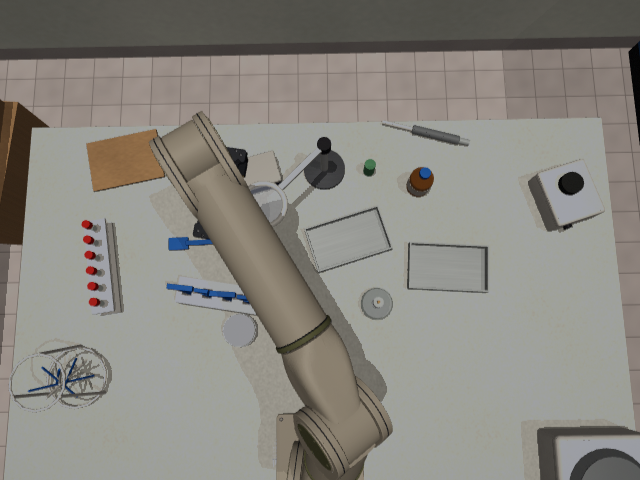

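View pics/s1.png

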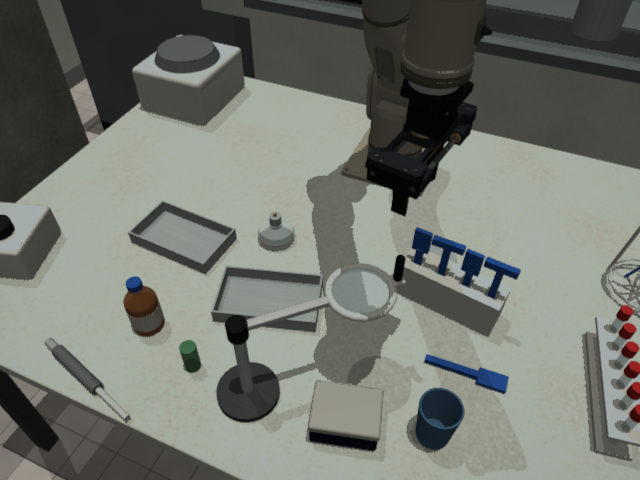

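```bash
python3 - <<'E'
from h import *
c=cam('top'); im=cv2.imread('pics/top0.png'); hsv=cv2.cvtColor(im,cv2.COLOR_BGR2HSV)
m=((hsv[...,0]>105)&(hsv[...,0]<125)&(hsv[...,1]>150)).astype(np.uint8); m[:270]=0;m[320:]=0;m[:,:150]=0;m[:,270:]=0
crop=cv2.resize(im[265:325,155:275],None,fx=6,fy=6,interpolation=cv2.INTER_NEAREST); cv2.imwrite('pics/st.png',crop)
im=cv2.imread('pics/scene0.png'); cv2.imwrite('pics/st2.png',cv2.resize(im[220:340,380:540],None,fx=5,fy=5,interpolation=cv2.INTER_NEAREST))
E
```

```text
(no output)
```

View pics/st.png

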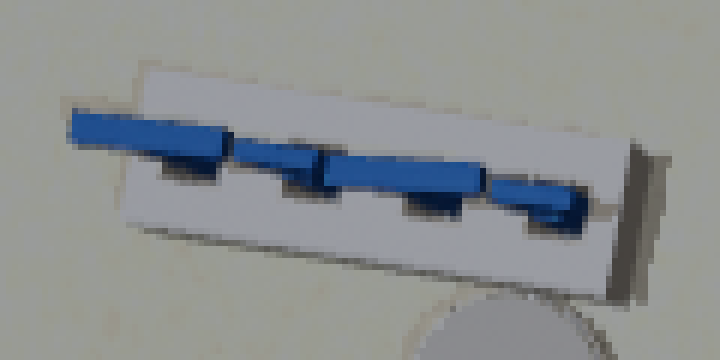

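View pics/st2.png

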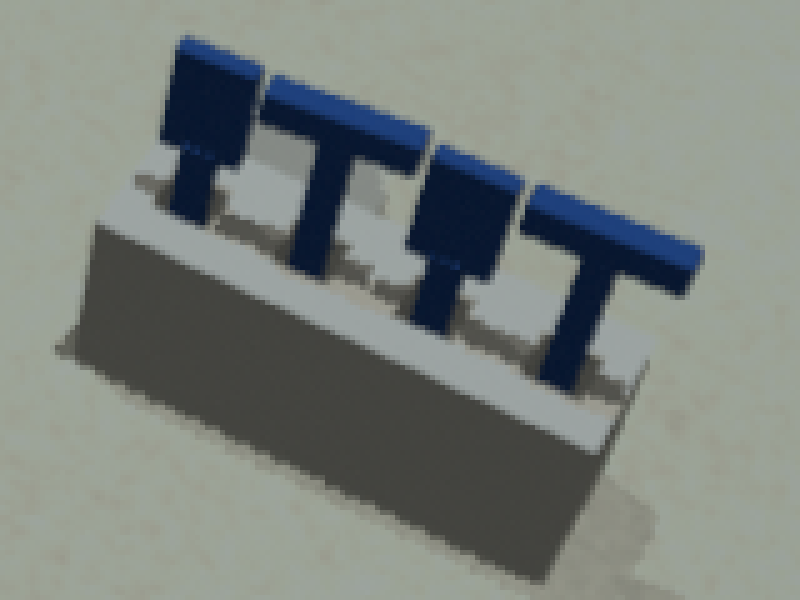

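```bash
cat > pose.py <<'E'
from h import *
# tilted tool target: approach dir = down + tilt; headdir yaw h: horizontal unit vector hd, wrist lies toward hd*sin(tilt)
def tilted(grasp,jawyaw,tilt,off=-0.011,yoff=0):
    """grasp point world; tool x = jaw dir (yaw); tilt>0: wrist leans toward  +(ẑ×x)?; returns tcp,R"""
    x=np.array([np.cos(jawyaw),np.sin(jawyaw),0]); R0=R.from_matrix(np.c_[x,np.cross([0,0,-1.],x),[0,0,-1.]])
    Rt=R.from_rotvec(x*tilt)*R0
    tcp=np.array(grasp)-Rt.apply([0,yoff,off])
    return tcp,Rt
E
python3 - <<'E'
from pose import *
c=cam('top')
for n,uv in dict(S1=(179.7,287.2),P1=(201.3,290.7),S2=(222.3,294),P2=(243.8,297.3)).items(): print(n,plane(c,uv,.175)[0].round(4))
y=np.array([.17,.985])
for k in (82.5,27.5,-27.5,-82.5): print((np.array([.431,.266])+y*k/1000).round(4))
jy=np.radians(-99)
for t in (30,-30):
  tcp,Rt=tilted([.444,.346,.123],jy,np.radians(t)); print(t,tcp.round(3),'approach',Rt.apply([0,0,1]).round(2))
E
```

```text
S1 [0.4448 0.3451 0.175 ]
P1 [0.4351 0.2901 0.175 ]
S2 [0.426  0.2368 0.175 ]
P2 [0.4169 0.1825 0.175 ]
[0.445  0.3473]
[0.4357 0.2931]
[0.4263 0.2389]
[0.417  0.1847]
30 [0.449 0.345 0.113] approach [ 0.49 -0.08 -0.87]
-30 [0.439 0.347 0.113] approach [-0.49  0.08 -0.87]
```

```bash
cat >> pose.py <<'E'
import sys
def plan(grasp,jawyaw_deg,tilt_deg,retreat=0,yoff=0,frm=None,off=-0.011,quiet=False):
    tcp,Rt=tilted(grasp,np.radians(jawyaw_deg),np.radians(tilt_deg),off,yoff)
    tcp=tcp-Rt.apply([0,0,1])*retreat
    if frm is None:
        s=r.read_state(); frm=(np.array(s['ee_pos']),R.from_quat(s['eef_rot']))
    d=frm[1].inv().apply(tcp-frm[0])*1000; rv=np.degrees((frm[1].inv()*Rt).as_rotvec())
    print('tcp',tcp.round(3),'shift',d.round(0),'rot',rv.round(1),'dist',np.linalg.norm(d).round(0),'ang',np.linalg.norm(rv).round(0))
    return tcp,Rt
E
python3 - <<'E'
from pose import *
f=plan([.4448,.3451,.123],82,30,.15,-.003)
plan([.4448,.3451,.123],82,30,0,-.003,frm=f)
print(f[1].apply([0,0,1]))
E
```

```text
tcp [0.516 0.335 0.242] shift [-104. -137.  175.] rot [ 23.3 -23.7 -89.4] dist 245.0 ang 95.0
tcp [0.442 0.346 0.112] shift [ -0.   0. 150.] rot [0. 0. 0.] dist 150.0 ang 0.0
[-0.49513403  0.06958655 -0.8660254 ]
```

Emit:
apply_moves --increments '[{"grip":165,"xyz":[-20,-30,15],"rotation":[2,-2,-9]},{"grip":165,"xyz":[-40,-60,30],"rotation":[5,-5,-18]},{"grip":165,"xyz":[-60,-90,50],"rotation":[7,-7,-27]},{"grip":165,"xyz":[-80,-110,60],"rotation":[9,-9,-36]},{"grip":165,"xyz":[-90,-120,70],"rotation":[11,-12,-45]}]'

```text
time: 7.18
ee_pos: [0.5257, 0.3175, 0.3458]
eef_rot: [0.942, 0.306, -0.096, -0.101]
ft_force: [1.0, -0.1, 0.4]
width: 0.0444
```

```bash
python3 - <<'E'
from pose import *
st()
f=plan([.4448,.3451,.123],82,30,.15,-.003)
E
```

```text
t 7.17 p [0.5257 0.3175 0.3458] R [ 0.794  0.557 -0.243  0.596 -0.792  0.132 -0.12  -0.25  -0.961] F [ 1.  -0.1  0.4] w 0.0444
q [ 0.094  0.563 -0.971  1.116  0.189  1.757 -0.158]
tcp [0.516 0.335 0.242] shift [ 15.   7. 104.] rot [ 11.9 -11.1 -44.2] dist 106.0 ang 47.0
```

Emit:
apply_moves --increments '[{"grip":165,"xyz":[3,2,20],"rotation":[2,-2,-9]},{"grip":165,"xyz":[6,4,40],"rotation":[5,-4,-18]},{"grip":165,"xyz":[9,5,60],"rotation":[7,-7,-27]},{"grip":165,"xyz":[12,6,80],"rotation":[9,-9,-36]},{"grip":165,"xyz":[15,7,104],"rotation":[12,-11,-44]}]'

```text
time: 7.8
ee_pos: [0.5157, 0.3344, 0.2407]
eef_rot: [0.728, 0.634, -0.171, -0.197]
ft_force: [-0.1, 0.4, -0.1]
width: 0.0309
```

```bash
python3 - <<'E'
from pose import *
st()
f=plan([.4448,.3451,.123],82,30,.15,-.003)
f=plan([.4448,.3451,.123],82,30,.05,-.003)
cam('scene','s2');cam('wrist','w2')
E
```

```text
t 7.8 p [0.5157 0.3344 0.2407] R [ 0.139  0.856 -0.498  0.99  -0.119  0.07   0.001 -0.503 -0.864] F [-0.1  0.4 -0.1] w 0.0309
q [ 0.043  0.864 -1.071  1.048  0.284  1.871  0.54 ]
tcp [0.516 0.335 0.242] shift [ 1. -0. -1.] rot [-0.2 -0.   0. ] dist 1.0 ang 0.0
tcp [0.467 0.342 0.155] shift [ 1.  0. 99.] rot [-0.2 -0.   0. ] dist 99.0 ang 0.0
```

View pics/s2.png

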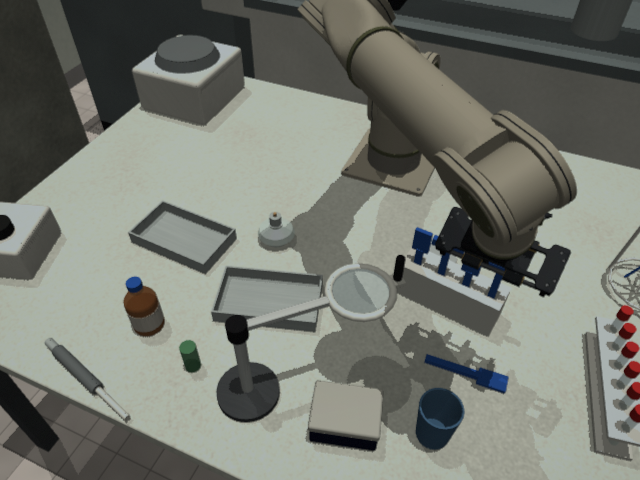

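View pics/w2.png

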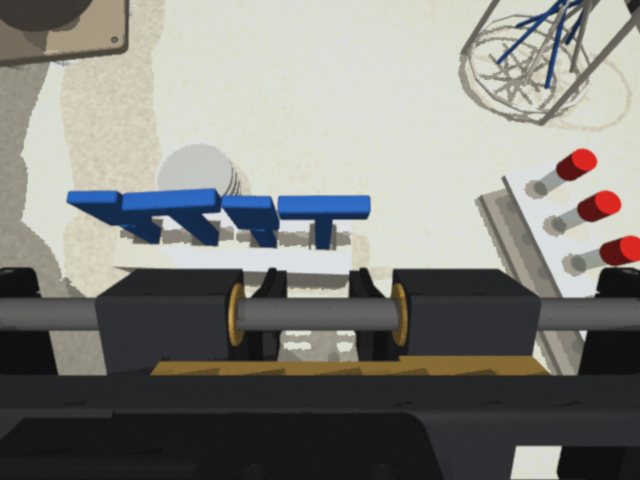

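Emit:
apply_moves --increments '[{"grip":165,"xyz":[1,0,50],"rotation":[0,0,0]},{"grip":165,"xyz":[1,0,90],"rotation":[0,0,0]},{"grip":165,"xyz":[1,0,120],"rotation":[0,0,0]},{"grip":165,"xyz":[1,0,120],"rotation":[0,0,0]}]'

```text
time: 8.4
ee_pos: [0.454, 0.3422, 0.1333]
eef_rot: [0.73, 0.631, -0.175, -0.197]
ft_force: [-0.7, 0.3, 0.4]
width: 0.0308
```

```bash
python3 - <<'E'
from pose import *
st()
f=plan([.4448,.3451,.123],82,30,0,-.003)
cam('scene','s3');c=cam('wrist','w3')
E
python3 -c "
import cv2
a=cv2.imread('pics/s3.png')[180:340,380:580];a=cv2.resize(a,None,fx=2.5,fy=2.5);b=cv2.resize(cv2.imread('pics/w3.png'),(400,300));import numpy as np
o=np.zeros((700,500,3),np.uint8);o[:400,:500]=a;o[400:,:400]=b;cv2.imwrite('pics/c3.png',cv2.resize(o,(428,599)))"
```

```text
t 8.4 p [0.454  0.3422 0.1333] R [ 0.142  0.853 -0.503  0.99  -0.126  0.067 -0.007 -0.507 -0.862] F [-0.7  0.3  0.4] w 0.0308
q [ 0.111  0.87  -1.075  1.342  0.291  1.622  0.508]
tcp [0.442 0.346 0.112] shift [ 2.  0. 25.] rot [-0.5  0.2 -0.3] dist 25.0 ang 1.0
```

View pics/c3.png

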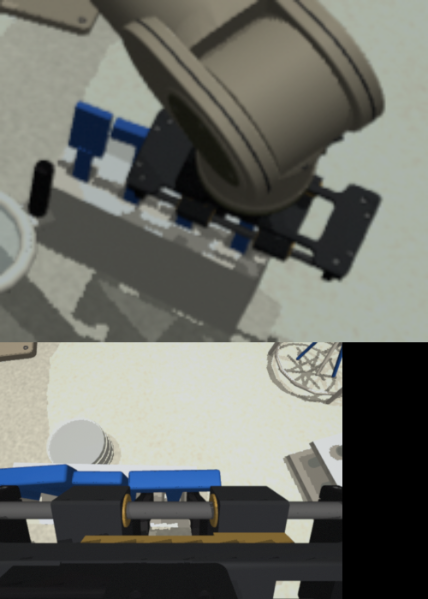

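Emit:
apply_moves --increments '[{"grip":165,"xyz":[2,0,25],"rotation":[0,0,0]},{"grip":165,"xyz":[2,0,25],"rotation":[0,0,0]},{"grip":240,"xyz":[2,0,25],"rotation":[0,0,0]},{"grip":240,"xyz":[2,0,25],"rotation":[0,0,0]},{"grip":240,"xyz":[2,0,25],"rotation":[0,0,0]}]' --squeeze 25

```text
time: 9.12
ee_pos: [0.4442, 0.3468, 0.1145]
eef_rot: [0.73, 0.631, -0.172, -0.197]
ft_force: [1.1, -1.6, 3.5]
width: 0.0138
```

```bash
python3 - <<'E'
from pose import *
s=st()
print((R.from_quat(s['eef_rot']).inv().apply([0,0,.2])*1000).round())
plan([.4448,.3451,.123],82,30,0,-.003)
E
```

```text
t 9.12 p [0.4442 0.3468 0.1145] R [ 0.144  0.854 -0.5    0.99  -0.126  0.07  -0.003 -0.505 -0.863] F [ 1.1 -1.6  3.5] w 0.0138
q [ 0.112  0.877 -1.073  1.382  0.297  1.576  0.5  ]
[  -1. -101. -173.]
tcp [0.442 0.346 0.112] shift [-2. -0.  3.] rot [-0.3  0.  -0.3] dist 4.0 ang 0.0
```

Emit:
apply_moves --increments '[{"grip":245,"xyz":[0,-13,-22],"rotation":[0,0,0]},{"grip":245,"xyz":[0,-35,-60],"rotation":[0,0,0]},{"grip":245,"xyz":[0,-60,-103],"rotation":[0,0,0]},{"grip":245,"xyz":[0,-85,-145],"rotation":[0,0,0]},{"grip":245,"xyz":[0,-101,-173],"rotation":[0,0,0]}]'

```text
time: 9.75
ee_pos: [0.444, 0.3479, 0.3192]
eef_rot: [0.73, 0.632, -0.171, -0.197]
ft_force: [-0.0, 0.5, -1.0]
width: 0.0138
```

```bash
python3 - <<'E'
from pose import *
s=st()
cam('scene','s4')
# place pre-pose: tray2
T=np.array([.5055,-.3645]); th=np.radians(-3.6); ex=np.array([np.cos(th),np.sin(th)]); ey=np.array([-ex[1],ex[0]])
g=T-.025*ex+(.018+.028)*ey; print('grasp',g)
plan([.47,.1,.33],30,0)
plan([.46,-.15,.33],-3.6,-20)
f=plan([*g,.2],-3.6,-45)
plan([*g,.039],-3.6,-45,frm=f); print(f[1].apply([0,0,1]))
E
```

```text
t 9.75 p [0.444  0.3479 0.3192] R [ 0.143  0.855 -0.498  0.99  -0.124  0.072 -0.    -0.503 -0.864] F [-0.   0.5 -1. ] w 0.0138
q [ 0.086  0.724 -1.155  1.134  0.178  1.896  0.435]
grasp [ 0.4834377  -0.31702101]
tcp [0.47  0.1   0.319] shift [-242.   54.  -28.] rot [-28.1  13.5  50.6] dist 250.0 ang 59.0
tcp [ 0.46  -0.154  0.32 ] shift [-495.   76.  -42.] rot [-40.3   7.6  87.4] dist 503.0 ang 97.0
tcp [ 0.483 -0.325  0.192] shift [-661.  181.   44.] rot [-60.  -11.9  89.9] dist 687.0 ang 109.0
tcp [ 0.483 -0.325  0.031] shift [   0. -114.  114.] rot [0. 0. 0.] dist 161.0 ang 0.0
[-0.0443996  -0.70571147 -0.70710678]
```

View pics/s4.png

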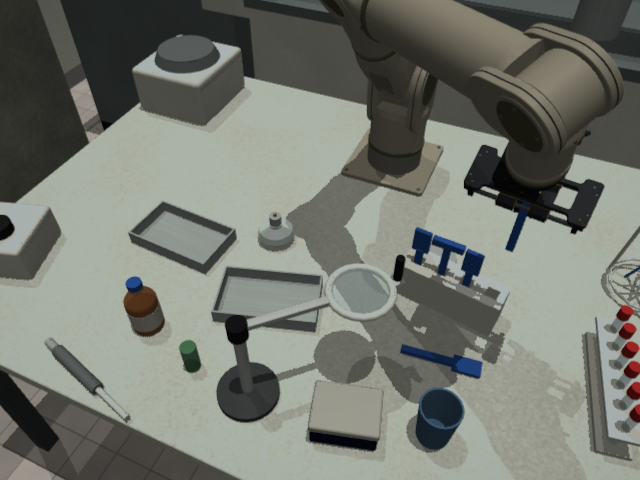

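Emit:
apply_moves --increments '[{"grip":245,"xyz":[-40,9,-15],"rotation":[-5,2,9]},{"grip":245,"xyz":[-90,20,-25],"rotation":[-10,5,19]},{"grip":245,"xyz":[-140,30,-28],"rotation":[-15,7,28]},{"grip":245,"xyz":[-190,42,-28],"rotation":[-20,10,37]},{"grip":245,"xyz":[-242,54,-28],"rotation":[-26,12,46]}]'

```text
time: 10.42
ee_pos: [0.4695, 0.099, 0.32]
eef_rot: [0.953, 0.301, -0.016, -0.016]
ft_force: [-0.3, -0.8, -0.2]
width: 0.0139
```

```bash
python3 - <<'E'
from pose import *
s=st()
plan([.46,-.17,.33],-3.6,-20)
E
```

```text
t 10.43 p [0.4695 0.099  0.32  ] R [ 0.819  0.573 -0.04   0.574 -0.819  0.021 -0.021 -0.04  -0.999] F [-0.3 -0.8 -0.2] w 0.0139
q [ 0.788  0.093 -1.116  1.61   0.051  1.522  0.281]
tcp [ 0.46  -0.174  0.32 ] shift [-164.  218.   -5.] rot [-21.   -4.8  38.6] dist 273.0 ang 44.0
```

Emit:
apply_moves --increments '[{"grip":245,"xyz":[-33,44,-5],"rotation":[-4,-1,8]},{"grip":245,"xyz":[-66,88,-5],"rotation":[-8,-2,16]},{"grip":245,"xyz":[-99,132,-5],"rotation":[-12,-3,24]},{"grip":245,"xyz":[-132,176,-5],"rotation":[-17,-4,31]},{"grip":245,"xyz":[-164,218,-5],"rotation":[-21,-5,39]}]'

```text
time: 11.05
ee_pos: [0.4601, -0.1742, 0.3213]
eef_rot: [0.984, -0.036, -0.006, 0.176]
ft_force: [-0.0, -0.3, -0.9]
width: 0.0138
```

```bash
python3 - <<'E'
from pose import *
s=st()
plan([.483,-.317,.2],-3.6,-45)
E
```

```text
t 11.05 p [ 0.4601 -0.1742  0.3213] R [ 0.997 -0.07  -0.025 -0.074 -0.936 -0.345  0.001  0.346 -0.938] F [-0.  -0.3 -0.9] w 0.0138
q [ 0.979  0.007 -0.943  1.695  0.361  1.463 -0.082]
tcp [ 0.483 -0.325  0.192] shift [ 33.  95. 173.] rot [-24.8   0.3  -0.6] dist 200.0 ang 25.0
```

Emit:
apply_moves --increments '[{"grip":245,"xyz":[8,24,43],"rotation":[-6,0,0]},{"grip":245,"xyz":[16,48,86],"rotation":[-12,0,0]},{"grip":245,"xyz":[24,72,130],"rotation":[-18,0,0]},{"grip":245,"xyz":[33,95,173],"rotation":[-25,0,-1]},{"grip":245,"xyz":[33,95,173],"rotation":[-25,0,-1]}]'

```text
time: 11.68
ee_pos: [0.4806, -0.3252, 0.1889]
eef_rot: [0.923, -0.025, -0.018, 0.384]
ft_force: [0.8, 0.1, -0.3]
width: 0.0136
```

```bash
python3 - <<'E'
from pose import *
s=st()
plan([.483,-.317,.06],-3.6,-45); plan([.483,-.317,.045],-3.6,-45)
cam('scene','s5')
E
```

```text
t 11.68 p [ 0.4806 -0.3252  0.1889] R [ 0.998 -0.033 -0.052 -0.06  -0.704 -0.707 -0.014  0.709 -0.705] F [ 0.8  0.1 -0.3] w 0.0136
q [ 0.83   0.322 -0.856  1.902  1.07   1.345 -0.506]
tcp [ 0.483 -0.325  0.052] shift [  4. -97.  96.] rot [0.2 0.4 0.7] dist 137.0 ang 1.0
tcp [ 0.483 -0.325  0.037] shift [   4. -108.  106.] rot [0.2 0.4 0.7] dist 152.0 ang 1.0
```

View pics/s5.png

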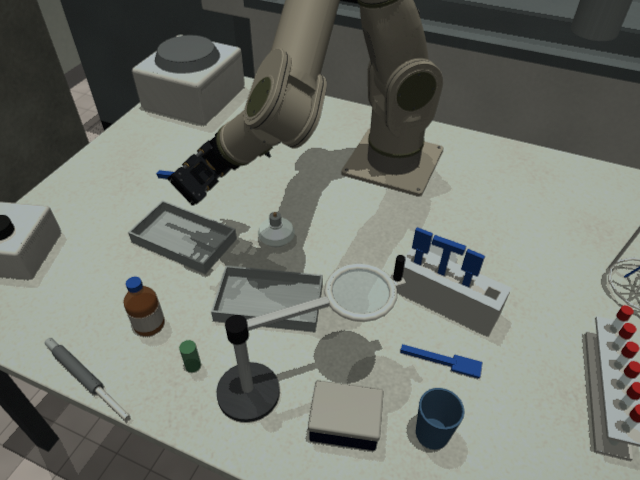

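```bash
python3 -c "
import cv2
a=cv2.imread('pics/s5.png')[110:260,120:320];cv2.imwrite('pics/c5.png',cv2.resize(a,None,fx=4,fy=4,interpolation=cv2.INTER_CUBIC))"
```

```text
(no output)
```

View pics/c5.png

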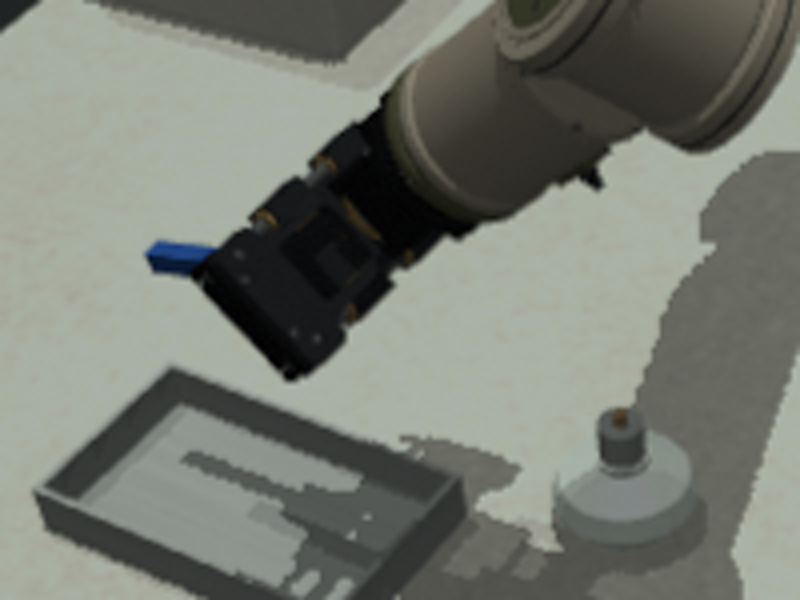

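```bash
python3 - <<'E'
from pose import *
plan([.483,-.317,.10],-3.6,-38); plan([.483,-.317,.055],-3.6,-38)
E
```

```text
tcp [ 0.483 -0.324  0.091] shift [  2. -71.  70.] rot [7.1 0.3 0.5] dist 100.0 ang 7.0
tcp [ 0.483 -0.324  0.046] shift [   2. -103.  102.] rot [7.1 0.3 0.5] dist 145.0 ang 7.0
```

Emit:
apply_moves --increments '[{"grip":245,"xyz":[2,-35,35],"rotation":[7,0,0]},{"grip":245,"xyz":[2,-71,70],"rotation":[7,0,0]},{"grip":245,"xyz":[2,-87,86],"rotation":[7,0,0]},{"grip":245,"xyz":[2,-103,102],"rotation":[7,0,0]},{"grip":245,"xyz":[2,-103,102],"rotation":[7,0,0]}]'

```text
time: 12.35
ee_pos: [0.4832, -0.3234, 0.0476]
eef_rot: [0.945, -0.027, -0.014, 0.326]
ft_force: [0.2, -0.0, -0.6]
width: 0.0133
```

```bash
python3 - <<'E'
from pose import *
s=st()
plan([.483,-.317,.055],-3.6,-38)
cam('scene','s6');cam('top','t6')
E
python3 -c "
import cv2,numpy as np
a=cv2.imread('pics/s6.png')[110:290,100:320];b=cv2.imread('pics/t6.png')[200:340,340:520]
cv2.imwrite('pics/c6.png',np.hstack([cv2.resize(a,(440,360)),cv2.resize(b,(360,360))[:, :360]]))"
```

```text
t 12.35 p [ 0.4832 -0.3234  0.0476] R [ 0.998 -0.042 -0.044 -0.06  -0.786 -0.615 -0.009  0.617 -0.787] F [ 0.2 -0.  -0.6] w 0.0133
q [ 0.807  0.524 -0.784  1.955  1.171  1.189 -0.666]
tcp [ 0.483 -0.324  0.046] shift [-1. -0.  1.] rot [0.1 0.3 0.4] dist 1.0 ang 1.0
```

View pics/c6.png

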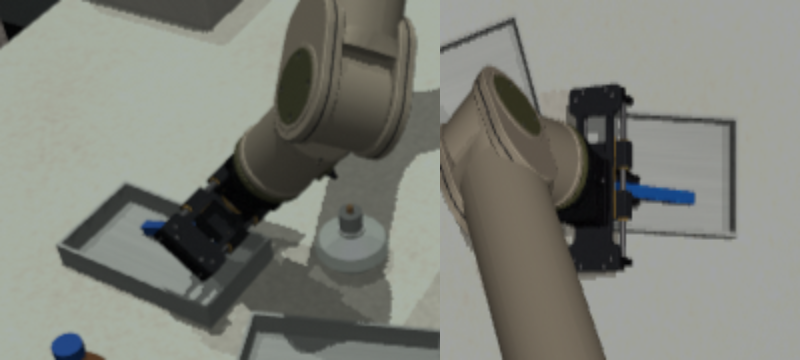

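Emit:
apply_moves --increments '[{"grip":165,"xyz":[0,0,0],"rotation":[0,0,0]},{"grip":165,"xyz":[0,0,0],"rotation":[0,0,0]},{"grip":165,"xyz":[0,0,0],"rotation":[0,0,0]},{"grip":165,"xyz":[0,0,-20],"rotation":[0,0,0]},{"grip":165,"xyz":[0,0,-60],"rotation":[0,0,0]}]'

```text
time: 13.08
ee_pos: [0.4855, -0.2861, 0.0963]
eef_rot: [0.945, -0.027, -0.014, 0.326]
ft_force: [0.2, 0.1, 0.8]
width: 0.0304
```

Emit:
apply_moves --increments '[{"grip":165,"xyz":[0,0,-60],"rotation":[0,0,0]},{"grip":165,"xyz":[0,-20,-120],"rotation":[7,0,0]},{"grip":165,"xyz":[0,-30,-160],"rotation":[15,0,0]}]'

```text
time: 13.45
ee_pos: [0.4949, -0.1589, 0.2063]
eef_rot: [0.98, -0.026, -0.009, 0.198]
ft_force: [0.0, -1.5, -0.4]
width: 0.0305
```

```bash
python3 - <<'E'
from pose import *
s=st()
cam('scene','s7');cam('top','t7')
plan([.46,-.02,.34],40,0)
E
python3 -c "
import cv2,numpy as np
a=cv2.imread('pics/s7.png')[110:290,100:320];b=cv2.imread('pics/t7.png')[200:340,340:520]
cv2.imwrite('pics/c7.png',np.hstack([cv2.resize(a,(440,360)),cv2.resize(b,(360,360))[:, :360]]))"
```

```text
t 13.45 p [ 0.4949 -0.1589  0.2063] R [ 0.999 -0.047 -0.028 -0.054 -0.92  -0.387 -0.007  0.388 -0.921] F [ 0.  -1.5 -0.4] w 0.0305
q [ 0.892  0.24  -1.035  1.8    0.611  1.357 -0.368]
tcp [ 0.46  -0.02   0.329] shift [ -45.  -81. -165.] rot [ 21.8   8.8 -42.7] dist 189.0 ang 49.0
```

View pics/c7.png

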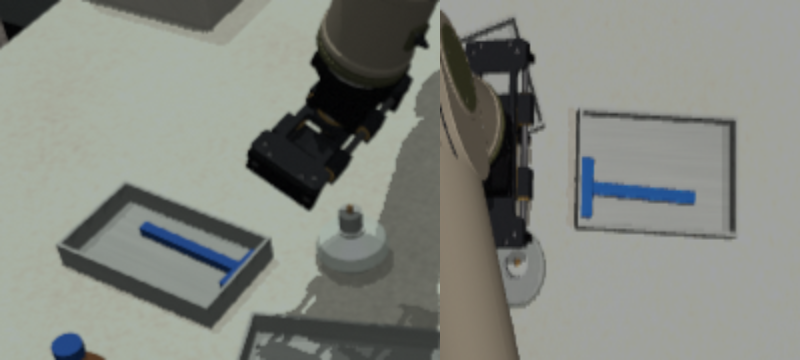

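Emit:
apply_moves --increments '[{"grip":165,"xyz":[-9,-15,-50],"rotation":[4,2,-9]},{"grip":165,"xyz":[-18,-32,-100],"rotation":[9,4,-17]},{"grip":165,"xyz":[-27,-50,-130],"rotation":[13,5,-26]},{"grip":165,"xyz":[-36,-65,-150],"rotation":[17,7,-34]},{"grip":165,"xyz":[-45,-81,-165],"rotation":[22,9,-43]}]'

```text
time: 14.18
ee_pos: [0.4591, -0.018, 0.3298]
eef_rot: [0.938, 0.348, 0.001, -0.002]
ft_force: [-0.4, 0.3, -0.7]
width: 0.0305
```

```bash
python3 - <<'E'
from pose import *
s=st()
plan([.426,.2368,.123],82,30,.17,-.003)
E
```

```text
t 14.18 p [ 0.4591 -0.018   0.3298] R [ 0.758  0.652  0.001  0.652 -0.758  0.005  0.004 -0.003 -1.   ] F [-0.4  0.3 -0.7] w 0.0305
q [ 1.129 -0.052 -1.117  1.663 -0.052  1.501  0.727]
tcp [0.507 0.225 0.259] shift [ 195. -153.   72.] rot [ 28.6 -11.1 -40.3] dist 258.0 ang 51.0
```

Emit:
apply_moves --increments '[{"grip":165,"xyz":[39,-31,0],"rotation":[6,-2,-8]},{"grip":165,"xyz":[78,-62,0],"rotation":[11,-4,-16]},{"grip":165,"xyz":[117,-93,10],"rotation":[17,-7,-24]},{"grip":165,"xyz":[156,-123,40],"rotation":[23,-9,-32]},{"grip":165,"xyz":[195,-153,72],"rotation":[29,-11,-40]}]'

```text
time: 14.8
ee_pos: [0.5073, 0.2273, 0.2579]
eef_rot: [0.728, 0.633, -0.172, -0.2]
ft_force: [0.7, -1.7, 1.2]
width: 0.0311
```

```bash
python3 - <<'E'
from pose import *
s=st()
plan([.426,.2368,.123],82,30,.17,-.003)
plan([.426,.2368,.123],82,30,.03,-.003)
cam('wrist','w8')
E
```

```text
t 14.8 p [0.5073 0.2273 0.2579] R [ 0.139  0.853 -0.503  0.99  -0.119  0.073  0.002 -0.508 -0.861] F [ 0.7 -1.7  1.2] w 0.0311
q [ 0.291  0.812 -1.182  1.182  0.308  1.906  0.62 ]
tcp [0.507 0.225 0.259] shift [-2. -0. -1.] rot [-0.6 -0.1  0.1] dist 2.0 ang 1.0
tcp [0.438 0.235 0.138] shift [ -2.   1. 139.] rot [-0.6 -0.1  0.1] dist 139.0 ang 1.0
```

View pics/w8.png

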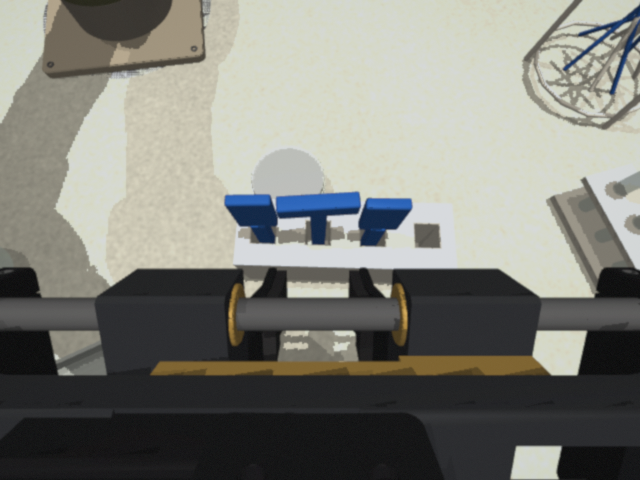

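```bash
python3 - <<'E'
from pose import *
plan([.426,.2368,.123],86,30,.05,-.003)
plan([.426,.2368,.123],86,30,0,-.003)
E
```

```text
tcp [0.448 0.235 0.155] shift [ -6.   1. 107.] rot [-1.8 -1.8 -2.5] dist 107.0 ang 4.0
tcp [0.423 0.237 0.112] shift [ -8.   3. 157.] rot [-1.8 -1.8 -2.5] dist 157.0 ang 4.0
```

Emit:
apply_moves --increments '[{"grip":165,"xyz":[-3,0,40],"rotation":[-2,-2,-3]},{"grip":165,"xyz":[-5,1,80],"rotation":[-2,-2,-3]},{"grip":165,"xyz":[-6,2,120],"rotation":[-2,-2,-3]},{"grip":165,"xyz":[-7,3,130],"rotation":[-2,-2,-3]},{"grip":165,"xyz":[-7,3,130],"rotation":[-2,-2,-3]}]'

```text
time: 15.48
ee_pos: [0.438, 0.2355, 0.1355]
eef_rot: [0.703, 0.663, -0.176, -0.187]
ft_force: [0.6, 0.6, 0.5]
width: 0.0308
```

```bash
python3 - <<'E'
from pose import *
s=st()
plan([.426,.2368,.123],86,30,0,-.003)
cam('wrist','w9')
E
```

```text
t 15.47 p [0.438  0.2355 0.1355] R [ 0.06   0.866 -0.496  0.998 -0.051  0.03   0.001 -0.497 -0.868] F [0.6 0.6 0.5] w 0.0308
q [ 0.357  0.827 -1.191  1.506  0.356  1.649  0.642]
tcp [0.423 0.237 0.112] shift [ 1. -1. 28.] rot [0.2 0.2 0.5] dist 28.0 ang 1.0
```

View pics/w9.png

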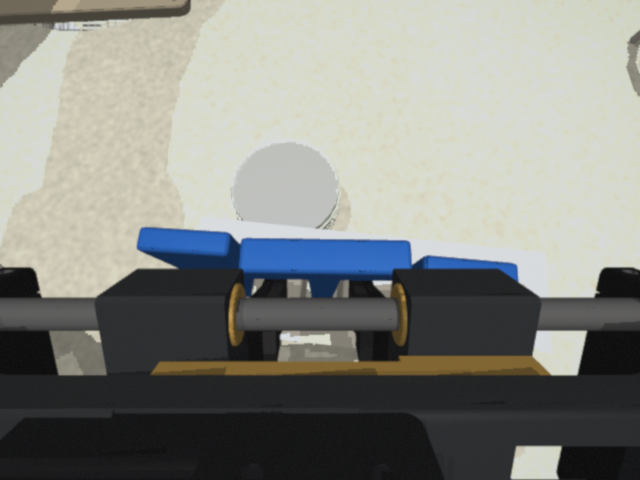

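```bash
python3 - <<'E'
from pose import *
plan([.426,.2378,.126],86,30,0,-.003,off=-.007)
E
```

```text
tcp [0.425 0.238 0.118] shift [ 1. -3. 22.] rot [0.3 0.2 0.5] dist 22.0 ang 1.0
```

Emit:
apply_moves --increments '[{"grip":165,"xyz":[2,-2,21],"rotation":[0,0,0]},{"grip":165,"xyz":[2,-2,21],"rotation":[0,0,0]},{"grip":240,"xyz":[2,-2,21],"rotation":[0,0,0]},{"grip":240,"xyz":[2,-2,21],"rotation":[0,0,0]},{"grip":240,"xyz":[2,-2,21],"rotation":[0,0,0]}]' --squeeze 25

```text
time: 16.15
ee_pos: [0.4269, 0.2387, 0.1193]
eef_rot: [0.704, 0.663, -0.175, -0.187]
ft_force: [0.6, -0.2, 2.7]
width: 0.0137
```

```bash
python3 - <<'E'
from pose import *
s=st()
print((R.from_quat(s['eef_rot']).inv().apply([0,0,.2])*1000).round())
print('grasp z',s['ee_pos'][2]+.011*.866)
E
```

```text
t 16.15 p [0.4269 0.2387 0.1193] R [ 0.061  0.867 -0.494  0.998 -0.052  0.032  0.002 -0.495 -0.869] F [ 0.6 -0.2  2.7] w 0.0137
q [ 0.361  0.83  -1.189  1.547  0.36   1.608  0.632]
[   0.  -99. -174.]
grasp z 0.12887328339662282
```

Lift straight up, then carry to the second lane.

Emit:
apply_moves --increments '[{"grip":245,"xyz":[0,-12,-22],"rotation":[0,0,0]},{"grip":245,"xyz":[0,-34,-60],"rotation":[0,0,0]},{"grip":245,"xyz":[0,-59,-103],"rotation":[0,0,0]},{"grip":245,"xyz":[0,-83,-145],"rotation":[0,0,0]},{"grip":245,"xyz":[0,-99,-174],"rotation":[0,0,0]}]'

```text
time: 16.77
ee_pos: [0.4271, 0.2385, 0.3219]
eef_rot: [0.704, 0.663, -0.174, -0.187]
ft_force: [0.7, 0.8, -0.8]
width: 0.0139
```

```bash
python3 - <<'E'
from pose import *
s=st(); cam('scene','s10')
plan([.47,.03,.335],30,0)
E
```

```text
t 16.77 p [0.4271 0.2385 0.3219] R [ 0.06   0.868 -0.493  0.998 -0.051  0.032  0.003 -0.494 -0.869] F [ 0.7  0.8 -0.8] w 0.0139
q [ 0.369  0.665 -1.299  1.303  0.214  1.93   0.597]
tcp [0.47  0.03  0.324] shift [-206.   48.  -27.] rot [-27.2  14.3  55.3] dist 213.0 ang 63.0
```

View pics/s10.png

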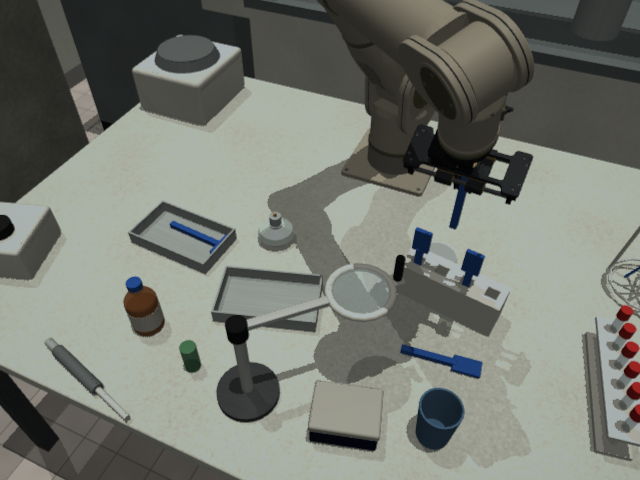

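Emit:
apply_moves --increments '[{"grip":245,"xyz":[-40,9,-15],"rotation":[-4,2,9]},{"grip":245,"xyz":[-80,20,-25],"rotation":[-9,5,18]},{"grip":245,"xyz":[-120,30,-27],"rotation":[-13,7,27]},{"grip":245,"xyz":[-160,39,-27],"rotation":[-18,9,36]},{"grip":245,"xyz":[-206,48,-27],"rotation":[-22,12,45]}]'

```text
time: 17.45
ee_pos: [0.47, 0.0294, 0.3239]
eef_rot: [0.939, 0.342, -0.031, -0.038]
ft_force: [0.3, -1.3, 0.9]
width: 0.0142
```

```bash
python3 - <<'E'
from pose import *
s=st()
plan([.48,-.21,.32],-3.6,-20)
T=np.array([.5055,-.3645]); th=np.radians(-3.6); ex=np.array([np.cos(th),np.sin(th)]); ey=np.array([-ex[1],ex[0]])
print(T+.026*ex+(-.018+.033)*ey)
E
```

```text
t 17.45 p [0.47   0.0294 0.3239] R [ 0.765  0.639 -0.084  0.644 -0.764  0.051 -0.032 -0.093 -0.995] F [ 0.3 -1.3  0.9] w 0.0142
q [ 1.078  0.178 -1.309  1.586  0.103  1.581  0.462]
tcp [ 0.48  -0.214  0.31 ] shift [-149.  193.    1.] rot [-23.4  -3.9  43.9] dist 244.0 ang 50.0
[ 0.53239055 -0.35116215]
```

Emit:
apply_moves --increments '[{"grip":245,"xyz":[-30,39,0],"rotation":[-5,-1,9]},{"grip":245,"xyz":[-60,78,0],"rotation":[-9,-2,18]},{"grip":245,"xyz":[-90,116,0],"rotation":[-14,-2,26]},{"grip":245,"xyz":[-120,155,0],"rotation":[-19,-3,35]},{"grip":245,"xyz":[-149,193,1],"rotation":[-23,-4,44]}]'

```text
time: 18.08
ee_pos: [0.4791, -0.2153, 0.3102]
eef_rot: [0.984, -0.034, -0.007, 0.173]
ft_force: [0.6, -0.5, -0.2]
width: 0.0138
```

```bash
python3 - <<'E'
from pose import *
s=st()
plan([.532,-.351,.19],-3.6,-38)
E
```

```text
t 18.07 p [ 0.4791 -0.2153  0.3102] R [ 0.998 -0.065 -0.026 -0.07  -0.938 -0.34  -0.002  0.341 -0.94 ] F [ 0.6 -0.5 -0.2] w 0.0138
q [ 1.16   0.132 -1.122  1.651  0.47   1.46  -0.089]
tcp [ 0.532 -0.358  0.181] shift [ 63.  86. 168.] rot [-18.1   0.3  -0.3] dist 199.0 ang 18.0
```

Emit:
apply_moves --increments '[{"grip":245,"xyz":[16,22,42],"rotation":[-5,0,0]},{"grip":245,"xyz":[32,43,84],"rotation":[-9,0,0]},{"grip":245,"xyz":[47,65,126],"rotation":[-14,0,0]},{"grip":245,"xyz":[63,86,168],"rotation":[-18,0,0]},{"grip":245,"xyz":[63,86,168],"rotation":[-18,0,0]}]'

```text
time: 18.7
ee_pos: [0.5303, -0.3583, 0.1772]
eef_rot: [0.945, -0.032, -0.015, 0.324]
ft_force: [-0.6, 0.3, 0.2]
width: 0.014
```

```bash
python3 - <<'E'
from pose import *
s=st()
f=plan([.532,-.351,.1],-3.6,-38)
f=plan([.532,-.351,.058],-3.6,-38)
cam('scene','s11')
E
python3 -c "
import cv2,numpy as np
a=cv2.imread('pics/s11.png')[110:290,100:320]
cv2.imwrite('pics/c11.png',cv2.resize(a,(660,540)))"
```

```text
t 18.7 p [ 0.5303 -0.3583  0.1772] R [ 0.997 -0.051 -0.05  -0.071 -0.788 -0.611 -0.008  0.613 -0.79 ] F [-0.6  0.3  0.2] w 0.014
q [ 0.925  0.47  -0.918  1.727  1.07   1.352 -0.397]
tcp [ 0.532 -0.358  0.091] shift [  2. -53.  67.] rot [-0.2  0.7 -0.1] dist 86.0 ang 1.0
tcp [ 0.532 -0.358  0.049] shift [  2. -79. 101.] rot [-0.2  0.7 -0.1] dist 128.0 ang 1.0
```

View pics/c11.png

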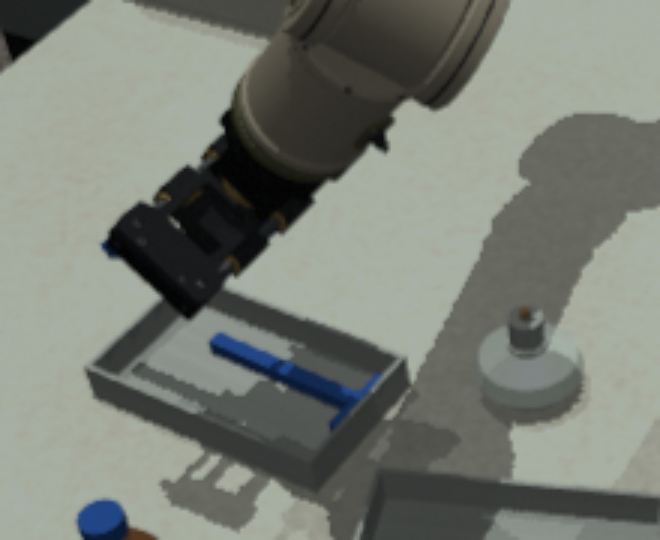

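Emit:
apply_moves --increments '[{"grip":245,"xyz":[2,-26,34],"rotation":[0,0,0]},{"grip":245,"xyz":[2,-53,67],"rotation":[0,0,0]},{"grip":245,"xyz":[2,-66,84],"rotation":[0,0,0]},{"grip":245,"xyz":[2,-79,100],"rotation":[0,0,0]},{"grip":245,"xyz":[2,-79,100],"rotation":[0,0,0]}]'

```text
time: 19.38
ee_pos: [0.5327, -0.3559, 0.0518]
eef_rot: [0.946, -0.032, -0.014, 0.323]
ft_force: [-0.0, -0.4, -0.7]
width: 0.0138
```

Emit:
apply_moves --increments '[{"grip":165,"xyz":[0,0,0],"rotation":[0,0,0]},{"grip":165,"xyz":[0,0,0],"rotation":[0,0,0]},{"grip":165,"xyz":[0,0,0],"rotation":[0,0,0]},{"grip":165,"xyz":[0,0,-20],"rotation":[0,0,0]},{"grip":165,"xyz":[0,0,-60],"rotation":[0,0,0]}]'

```text
time: 20.0
ee_pos: [0.5348, -0.3188, 0.0998]
eef_rot: [0.946, -0.033, -0.015, 0.323]
ft_force: [1.8, -0.3, 0.9]
width: 0.0307
```

Emit:
apply_moves --increments '[{"grip":165,"xyz":[0,0,-60],"rotation":[0,0,0]},{"grip":165,"xyz":[0,-20,-120],"rotation":[7,0,0]},{"grip":165,"xyz":[0,-30,-160],"rotation":[15,0,0]}]'

```text
time: 20.38
ee_pos: [0.5454, -0.1921, 0.2111]
eef_rot: [0.98, -0.031, -0.009, 0.195]
ft_force: [0.2, -1.1, -0.9]
width: 0.0302
```

```bash
python3 - <<'E'
from pose import *
s=st()
cam('scene','s12');cam('top','t12')
E
python3 -c "
import cv2,numpy as np
a=cv2.imread('pics/s12.png')[110:290,100:320];b=cv2.imread('pics/t12.png')[200:340,340:520]
cv2.imwrite('pics/c12.png',np.hstack([cv2.resize(a,(440,360)),cv2.resize(b,(360,360))[:, :360]]))"
```

```text
t 20.38 p [ 0.5454 -0.1921  0.2111] R [ 0.998 -0.058 -0.029 -0.065 -0.922 -0.382 -0.005  0.383 -0.924] F [ 0.2 -1.1 -0.9] w 0.0302
q [ 0.905  0.417 -1.088  1.659  0.756  1.442 -0.391]
```

View pics/c12.png

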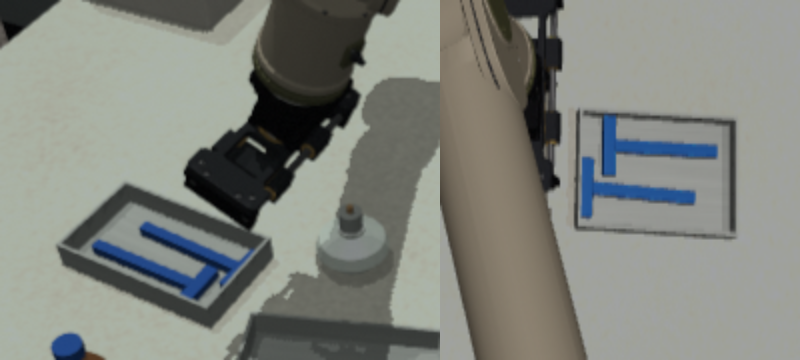

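```bash
python3 - <<'E'
from pose import *
f=plan([.45,.0,.34],40,0)
plan([.4351,.2905,.140],82,30,.15,frm=f)
E
```

```text
tcp [0.45  0.    0.329] shift [-110. -129. -179.] rot [ 21.5   8.7 -43.4] dist 246.0 ang 49.0
tcp [0.504 0.281 0.26 ] shift [ 222. -180.   69.] rot [ 28.6 -11.  -41. ] dist 294.0 ang 51.0
```

Emit:
apply_moves --increments '[{"grip":90,"xyz":[-20,-20,-50],"rotation":[4,2,-9]},{"grip":90,"xyz":[-42,-50,-100],"rotation":[9,4,-18]},{"grip":90,"xyz":[-64,-76,-135],"rotation":[13,5,-26]},{"grip":90,"xyz":[-88,-103,-160],"rotation":[17,7,-35]},{"grip":90,"xyz":[-110,-129,-179],"rotation":[21,9,-43]}]'

```text
time: 21.1
ee_pos: [0.4522, -0.0078, 0.3265]
eef_rot: [0.947, 0.322, -0.003, 0.014]
ft_force: [-1.2, -0.8, -0.2]
width: 0.056
```

```bash
python3 - <<'E'
from pose import *
st()
plan([.4351,.2905,.140],82,30,.15)
E
```

```text
t 21.1 p [ 0.4522 -0.0078  0.3265] R [ 0.793  0.609  0.003  0.609 -0.793 -0.027 -0.014  0.024 -1.   ] F [-1.2 -0.8 -0.2] w 0.056
q [ 1.452 -0.194 -1.349  1.682 -0.163  1.498  0.773]
tcp [0.504 0.281 0.26 ] shift [ 218. -199.   58.] rot [ 29.4 -10.4 -43.8] dist 301.0 ang 54.0
```

Emit:
apply_moves --increments '[{"grip":90,"xyz":[44,-40,0],"rotation":[5,-2,-8]},{"grip":90,"xyz":[88,-80,0],"rotation":[11,-4,-16]},{"grip":90,"xyz":[132,-120,10],"rotation":[16,-6,-25]},{"grip":90,"xyz":[176,-160,35],"rotation":[22,-8,-34]},{"grip":90,"xyz":[218,-199,58],"rotation":[28,-10,-42]}]'

```text
time: 21.72
ee_pos: [0.4872, 0.1855, 0.2978]
eef_rot: [0.823, 0.543, -0.112, -0.127]
ft_force: [0.6, -1.0, 2.5]
width: 0.0563
```

```bash
python3 - <<'E'
from pose import *
st()
plan([.4351,.2905,.140],82,30,.15)
plan([.4351,.2905,.140],82,30,0)
cam('wrist','w14')
E
```

```text
t 21.73 p [0.4872 0.1855 0.2978] R [ 0.385  0.865 -0.322  0.922 -0.378  0.086 -0.047 -0.33  -0.943] F [ 0.6 -1.   2.5] w 0.0563
q [ 0.522  0.611 -1.298  1.361  0.301  1.779  0.428]
tcp [0.504 0.281 0.26 ] shift [96. -9. 38.] rot [ 10.3  -3.7 -14.5] dist 104.0 ang 18.0
tcp [0.43  0.291 0.13 ] shift [ 83. -35. 185.] rot [ 10.3  -3.7 -14.5] dist 206.0 ang 18.0
```

View pics/w14.png

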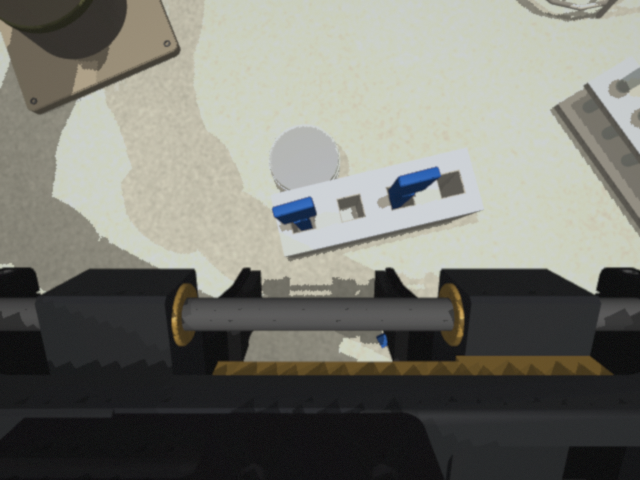

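Emit:
apply_moves --increments '[{"grip":90,"xyz":[32,-3,12],"rotation":[3,-1,-5]},{"grip":90,"xyz":[64,-6,25],"rotation":[7,-2,-10]},{"grip":90,"xyz":[96,-9,38],"rotation":[10,-4,-14]},{"grip":90,"xyz":[96,-9,38],"rotation":[10,-4,-14]}]'

```text
time: 22.28
ee_pos: [0.4968, 0.2927, 0.2521]
eef_rot: [0.721, 0.64, -0.179, -0.197]
ft_force: [0.4, 0.2, 0.3]
width: 0.0562
```

```bash
python3 - <<'E'
from pose import *
st()
plan([.4351,.2905,.140],82,30,.05)
plan([.4351,.2905,.140],82,30,0)
cam('wrist','w15')
E
```

```text
t 22.27 p [0.4968 0.2927 0.2521] R [ 0.118  0.852 -0.51   0.993 -0.104  0.056 -0.005 -0.513 -0.858] F [0.4 0.2 0.3] w 0.0562
q [ 0.179  0.876 -1.232  1.134  0.351  1.906  0.516]
tcp [0.454 0.288 0.174] shift [-9.  5. 89.] rot [-0.9  0.9  0.9] dist 89.0 ang 2.0
tcp [0.43  0.291 0.13 ] shift [ -9.   5. 139.] rot [-0.9  0.9  0.9] dist 139.0 ang 2.0
```

View pics/w15.png

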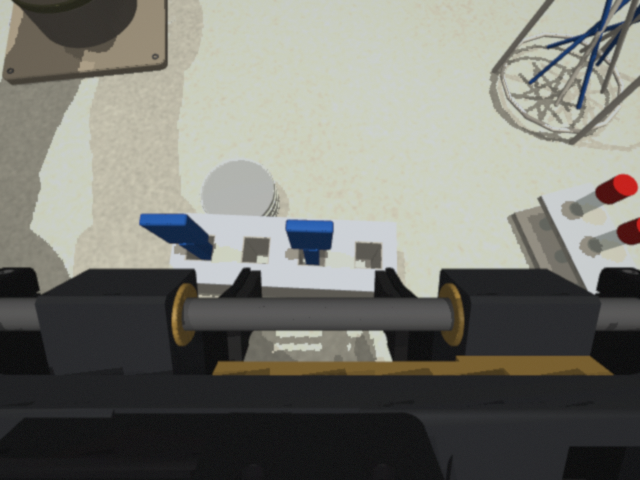

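Emit:
apply_moves --increments '[{"grip":90,"xyz":[-8,5,45],"rotation":[-1,1,1]},{"grip":90,"xyz":[-8,5,89],"rotation":[-1,1,1]},{"grip":90,"xyz":[-8,5,118],"rotation":[-1,1,1]},{"grip":90,"xyz":[-8,5,138],"rotation":[-1,1,1]},{"grip":90,"xyz":[-8,5,138],"rotation":[-1,1,1]}]'

```text
time: 22.95
ee_pos: [0.4305, 0.2894, 0.1324]
eef_rot: [0.732, 0.632, -0.168, -0.194]
ft_force: [0.3, -0.6, 0.9]
width: 0.0563
```

```bash
python3 - <<'E'
from pose import *
st()
plan([.4351,.2905,.140],82,30,0)
cam('wrist','w16')
E
```

```text
t 22.95 p [0.4305 0.2894 0.1324] R [ 0.146  0.859 -0.49   0.989 -0.127  0.072 -0.001 -0.495 -0.869] F [ 0.3 -0.6  0.9] w 0.0563
q [ 0.304  0.876 -1.237  1.488  0.369  1.606  0.478]
tcp [0.43  0.291 0.13 ] shift [ 2. -0.  2.] rot [ 0.3 -0.2 -0.3] dist 3.0 ang 0.0
```

View pics/w16.png

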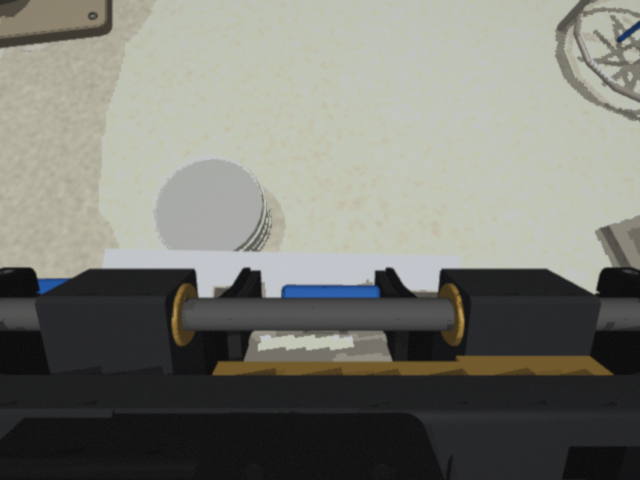

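Emit:
apply_moves --increments '[{"grip":90,"xyz":[2,0,2],"rotation":[0,0,0]},{"grip":180,"xyz":[2,0,2],"rotation":[0,0,0]},{"grip":180,"xyz":[2,0,2],"rotation":[0,0,0]},{"grip":180,"xyz":[2,0,2],"rotation":[0,0,0]},{"grip":180,"xyz":[2,0,2],"rotation":[0,0,0]}]' --squeeze 25

```text
time: 23.62
ee_pos: [0.4307, 0.2921, 0.1316]
eef_rot: [0.732, 0.632, -0.167, -0.194]
ft_force: [0.8, 0.1, 0.8]
width: 0.0358
```

```bash
python3 - <<'E'
from pose import *
s=st()
print((R.from_quat(s['eef_rot']).inv().apply([0,0,.18])*1000).round())
print('grasp z',s['ee_pos'][2]+.011*.866)
E
```

```text
t 23.62 p [0.4307 0.2921 0.1316] R [ 0.146  0.86  -0.489  0.989 -0.126  0.073  0.001 -0.495 -0.869] F [0.8 0.1 0.8] w 0.0358
q [ 0.299  0.878 -1.236  1.487  0.369  1.603  0.476]
[   0.  -89. -156.]
grasp z 0.14111079323063094
```

Emit:
apply_moves --increments '[{"grip":190,"xyz":[0,-11,-20],"rotation":[0,0,0]},{"grip":190,"xyz":[0,-32,-56],"rotation":[0,0,0]},{"grip":190,"xyz":[0,-55,-96],"rotation":[0,0,0]},{"grip":190,"xyz":[0,-75,-130],"rotation":[0,0,0]},{"grip":190,"xyz":[0,-96,-168],"rotation":[0,0,0]}]'

```text
time: 24.25
ee_pos: [0.4298, 0.292, 0.3279]
eef_rot: [0.731, 0.632, -0.167, -0.194]
ft_force: [1.1, 0.5, -0.8]
width: 0.0359
```

```bash
python3 - <<'E'
from pose import *
s=st(); cam('scene','s17')
f=plan([.46,.06,.335],45,0)
plan([.546,-.069,.22],17,-32,frm=f)
E
python3 -c "
import cv2,numpy as np
a=cv2.imread('pics/s17.png')[50:400,220:560]
cv2.imwrite('pics/c17.png',cv2.resize(a,(510,525)))"
```

```text
t 24.25 p [0.4298 0.292  0.3279] R [ 0.145  0.86  -0.489  0.989 -0.126  0.073  0.001 -0.494 -0.869] F [ 1.1  0.5 -0.8] w 0.0359
q [ 0.285  0.723 -1.339  1.243  0.233  1.908  0.423]
tcp [0.46  0.06  0.324] shift [-226.   59.  -24.] rot [-28.5   9.1  35.9] dist 235.0 ang 47.0
tcp [ 0.548 -0.075  0.211] shift [-33. 157. 113.] rot [-31.4  -7.8  27.3] dist 197.0 ang 42.0
```

View pics/c17.png

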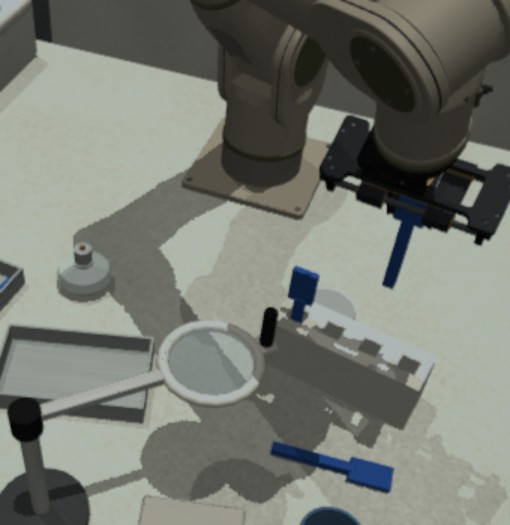

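Emit:
apply_moves --increments '[{"grip":190,"xyz":[-45,12,-12],"rotation":[-6,2,7]},{"grip":190,"xyz":[-90,24,-20],"rotation":[-11,4,14]},{"grip":190,"xyz":[-135,36,-24],"rotation":[-17,5,22]},{"grip":190,"xyz":[-180,48,-24],"rotation":[-23,7,29]},{"grip":190,"xyz":[-226,59,-24],"rotation":[-28,9,36]}]'

```text
time: 24.92
ee_pos: [0.4573, 0.0787, 0.3297]
eef_rot: [0.915, 0.404, -0.013, -0.017]
ft_force: [-1.3, -0.3, 0.8]
width: 0.0355
```

```bash
python3 - <<'E'
from pose import *
s=st()
plan([.546,-.069,.22],17,-32)
E
```

```text
t 24.93 p [0.4573 0.0787 0.3297] R [ 0.673  0.738 -0.036  0.739 -0.673  0.02  -0.01  -0.041 -0.999] F [-1.3 -0.3  0.8] w 0.0355
q [ 1.155  0.069 -1.424  1.624  0.039  1.538  0.56 ]
tcp [ 0.548 -0.075  0.211] shift [-51. 175. 113.] rot [-33.4  -7.4  30.2] dist 214.0 ang 46.0
```

Emit:
apply_moves --increments '[{"grip":190,"xyz":[-10,35,5],"rotation":[-7,-1,6]},{"grip":190,"xyz":[-20,70,25],"rotation":[-13,-3,12]},{"grip":190,"xyz":[-30,105,50],"rotation":[-20,-4,18]},{"grip":190,"xyz":[-40,140,80],"rotation":[-27,-6,24]},{"grip":190,"xyz":[-51,175,113],"rotation":[-33,-7,30]}]'

```text
time: 25.55
ee_pos: [0.549, -0.0742, 0.2107]
eef_rot: [0.951, 0.143, 0.045, 0.271]
ft_force: [0.0, -1.3, -0.2]
width: 0.0357
```

```bash
python3 - <<'E'
from pose import *
s=st()
plan([.546,-.069,.12],17,-32)
plan([.546,-.069,.076],17,-32)
cam('scene','s18')
E
python3 -c "
import cv2,numpy as np
a=cv2.imread('pics/s18.png')[50:400,150:490]
cv2.imwrite('pics/c18.png',cv2.resize(a,(510,525)))"
```

```text
t 25.55 p [ 0.549  -0.0742  0.2107] R [ 0.955  0.247  0.162  0.295 -0.813 -0.502  0.008  0.527 -0.85 ] F [ 0.  -1.3 -0.2] w 0.0357
q [ 0.733  0.31  -1.159  1.827  0.86   1.365 -0.383]
tcp [ 0.548 -0.075  0.111] shift [ -2. -53.  85.] rot [-0.2 -0.5 -0.1] dist 100.0 ang 1.0
tcp [ 0.548 -0.075  0.067] shift [ -3. -76. 122.] rot [-0.2 -0.5 -0.1] dist 144.0 ang 1.0
```

View pics/c18.png

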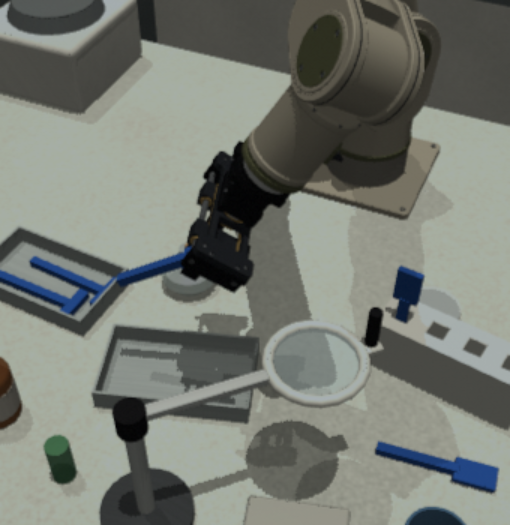

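Emit:
apply_moves --increments '[{"grip":190,"xyz":[-1,-26,42],"rotation":[0,0,0]},{"grip":190,"xyz":[-2,-53,85],"rotation":[0,0,0]},{"grip":190,"xyz":[-2,-66,105],"rotation":[0,0,0]},{"grip":190,"xyz":[-3,-76,121],"rotation":[0,0,0]},{"grip":190,"xyz":[-3,-76,121],"rotation":[0,0,0]}]'

```text
time: 26.22
ee_pos: [0.5453, -0.0771, 0.0619]
eef_rot: [0.951, 0.14, 0.042, 0.272]
ft_force: [-0.5, -0.5, -0.1]
width: 0.0357
```

```bash
python3 - <<'E'
from pose import *
s=st()
plan([.546,-.069,.076],17,-32)
cam('scene','s19')
cam('top','t19')
E
python3 -c "
import cv2,numpy as np
a=cv2.imread('pics/s19.png')[150:350,150:400];b=cv2.imread('pics/t19.png')[180:300,280:420]
cv2.imwrite('pics/c19.png',np.hstack([cv2.resize(a,(450,360)),cv2.resize(b,(350,360))[:, :360]]))"
```

```text
t 26.23 p [ 0.5453 -0.0771  0.0619] R [ 0.957  0.243  0.156  0.289 -0.813 -0.506  0.005  0.529 -0.848] F [-0.5 -0.5 -0.1] w 0.0357
q [ 0.582  0.532 -1.014  1.959  1.092  1.249 -0.663]
tcp [ 0.548 -0.075  0.067] shift [ 3.  1. -5.] rot [-0.  -0.1 -0.3] dist 6.0 ang 0.0
```

View pics/c19.png

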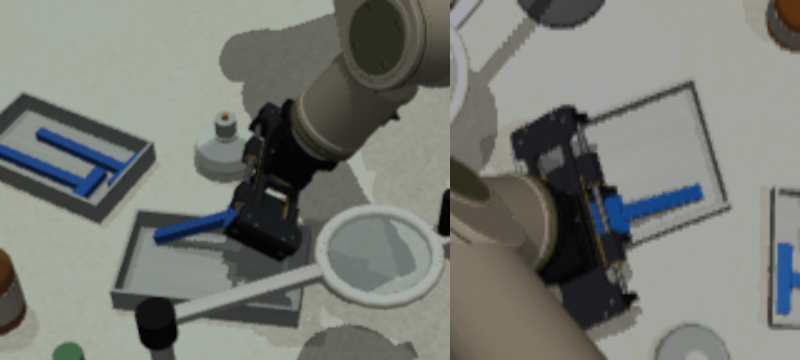

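Emit:
apply_moves --increments '[{"grip":90,"xyz":[0,0,0],"rotation":[0,0,0]},{"grip":90,"xyz":[0,0,0],"rotation":[0,0,0]},{"grip":90,"xyz":[0,0,0],"rotation":[0,0,0]},{"grip":90,"xyz":[0,0,-20],"rotation":[0,0,0]},{"grip":90,"xyz":[0,0,-60],"rotation":[0,0,0]}]'

```text
time: 26.95
ee_pos: [0.5356, -0.0464, 0.1146]
eef_rot: [0.951, 0.139, 0.042, 0.272]
ft_force: [-0.0, -0.0, 0.9]
width: 0.0562
```

```bash
python3 - <<'E'
from pose import *
s=st()
cam('scene','s20')
cam('top','t20')
plan([.50,-.06,.30],30,0)
E
python3 -c "
import cv2,numpy as np
a=cv2.imread('pics/s20.png')[150:350,150:400];b=cv2.imread('pics/t20.png')[180:300,280:420]
cv2.imwrite('pics/c20.png',np.hstack([cv2.resize(a,(450,360)),cv2.resize(b,(350,360))[:, :360]]))"
```

```text
t 26.95 p [ 0.5356 -0.0464  0.1146] R [ 0.958  0.242  0.156  0.288 -0.813 -0.506  0.005  0.529 -0.848] F [-0.  -0.   0.9] w 0.0562
q [ 0.588  0.447 -1.088  1.931  0.986  1.318 -0.618]
tcp [ 0.5   -0.06   0.289] shift [ -39.   95. -142.] rot [ 32.    3.  -12.8] dist 176.0 ang 35.0
```

View pics/c20.png

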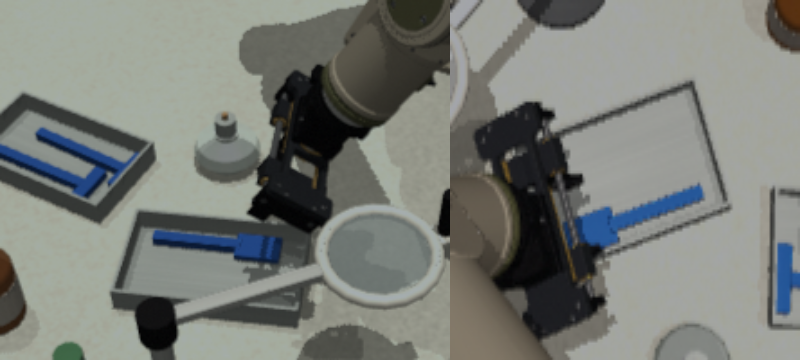

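Emit:
apply_moves --increments '[{"grip":90,"xyz":[-10,24,-36],"rotation":[6,1,-3]},{"grip":90,"xyz":[-20,48,-72],"rotation":[13,1,-5]},{"grip":90,"xyz":[-30,72,-108],"rotation":[19,2,-8]},{"grip":90,"xyz":[-39,95,-142],"rotation":[26,2,-10]},{"grip":90,"xyz":[-39,95,-142],"rotation":[32,3,-13]}]'

```text
time: 27.68
ee_pos: [0.5012, -0.0605, 0.2922]
eef_rot: [0.966, 0.26, 0.002, 0.0]
ft_force: [-0.3, -0.3, -0.3]
width: 0.0562
```

```bash
python3 - <<'E'
from pose import *
s=st()
plan([.44,.09,.31],60,15)
plan([.4169,.1840,.28],82,30)
E
```

```text
t 27.68 p [ 0.5012 -0.0605  0.2922] R [ 0.865  0.502  0.003  0.502 -0.865  0.001  0.003  0.001 -1.   ] F [-0.3 -0.3 -0.3] w 0.0562
q [ 1.25   0.261 -1.392  1.628  0.258  1.466  0.363]
tcp [0.438 0.091 0.299] shift [  21. -163.   -7.] rot [ 14.8  -4.1 -29.7] dist 165.0 ang 33.0
tcp [0.411 0.185 0.27 ] shift [  45. -257.   22.] rot [ 28.  -13.7 -50.6] dist 262.0 ang 59.0
```

Emit:
apply_moves --increments '[{"grip":90,"xyz":[5,-40,-7],"rotation":[4,-1,-8]},{"grip":90,"xyz":[10,-80,-7],"rotation":[7,-2,-15]},{"grip":90,"xyz":[15,-120,-7],"rotation":[11,-3,-22]},{"grip":90,"xyz":[21,-163,-7],"rotation":[15,-4,-30]}]'

```text
time: 28.18
ee_pos: [0.4368, 0.092, 0.2995]
eef_rot: [0.856, 0.5, -0.066, -0.116]
ft_force: [0.9, 0.3, -0.5]
width: 0.0565
```

```bash
python3 - <<'E'
from pose import *
s=st()
plan([.4169,.1840,.28],82,30)
E
```

```text
t 28.18 p [0.4368 0.092  0.2995] R [ 0.492  0.84  -0.228  0.871 -0.474  0.132  0.003 -0.264 -0.965] F [ 0.9  0.3 -0.5] w 0.0565
q [ 1.001  0.35  -1.422  1.604  0.128  1.641  0.618]
tcp [0.411 0.185 0.27 ] shift [ 68. -58.  46.] rot [ 14.6  -8.4 -19.8] dist 100.0 ang 26.0
```

Emit:
apply_moves --increments '[{"grip":90,"xyz":[17,-15,0],"rotation":[4,-2,-5]},{"grip":90,"xyz":[34,-29,0],"rotation":[7,-4,-10]},{"grip":90,"xyz":[51,-44,20],"rotation":[11,-6,-15]},{"grip":90,"xyz":[68,-58,46],"rotation":[15,-8,-20]},{"grip":90,"xyz":[68,-58,46],"rotation":[15,-8,-20]}]'

```text
time: 28.8
ee_pos: [0.4095, 0.1864, 0.2695]
eef_rot: [0.725, 0.636, -0.17, -0.202]
ft_force: [-0.1, -0.4, 0.2]
width: 0.0567
```

```bash
python3 - <<'E'
from pose import *
s=st()
plan([.4169,.1835,.20],82,30)
plan([.4169,.1835,.14],82,30)
cam('wrist','w22')
E
```

```text
t 28.8 p [0.4095 0.1864 0.2695] R [ 0.134  0.854 -0.503  0.991 -0.11   0.077  0.01  -0.508 -0.861] F [-0.1 -0.4  0.2] w 0.0567
q [ 0.563  0.643 -1.325  1.486  0.195  1.817  0.642]
tcp [0.411 0.184 0.19 ] shift [-3. 42. 67.] rot [-0.6 -0.3  0.6] dist 79.0 ang 1.0
tcp [0.411 0.184 0.13 ] shift [ -3.  73. 119.] rot [-0.6 -0.3  0.6] dist 139.0 ang 1.0
```

View pics/w22.png

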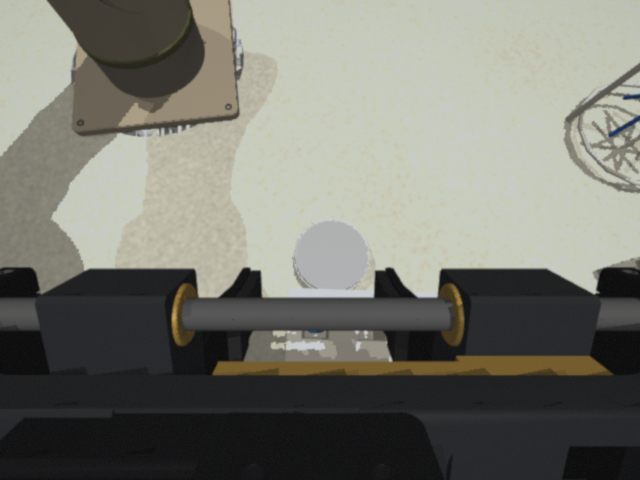

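Emit:
apply_moves --increments '[{"grip":90,"xyz":[-3,20,33],"rotation":[0,0,0]},{"grip":90,"xyz":[-3,42,67],"rotation":[0,0,0]},{"grip":90,"xyz":[-3,60,97],"rotation":[0,0,0]},{"grip":90,"xyz":[-3,73,118],"rotation":[0,0,0]},{"grip":90,"xyz":[-3,73,118],"rotation":[0,0,0]}]'

```text
time: 29.48
ee_pos: [0.4134, 0.1826, 0.1315]
eef_rot: [0.727, 0.634, -0.169, -0.201]
ft_force: [-0.5, -0.2, 0.7]
width: 0.0563
```

```bash
python3 - <<'E'
from pose import *
s=st()
plan([.4169,.1835,.14],82,30)
cam('wrist','w23');cam('scene','s23')
E
python3 -c "
import cv2,numpy as np
a=cv2.imread('pics/s23.png')[150:350,300:550];b=cv2.imread('pics/w23.png')
cv2.imwrite('pics/c23.png',np.hstack([cv2.resize(a,(400,320)),cv2.resize(b,(400,320))]))"
```

```text
t 29.48 p [0.4134 0.1826 0.1315] R [ 0.138  0.855 -0.501  0.99  -0.115  0.078  0.009 -0.507 -0.862] F [-0.5 -0.2  0.7] w 0.0563
q [ 0.53   0.77  -1.225  1.632  0.314  1.599  0.661]
tcp [0.411 0.184 0.13 ] shift [ 1. -1.  2.] rot [-0.4 -0.4  0.3] dist 3.0 ang 1.0
```

View pics/c23.png

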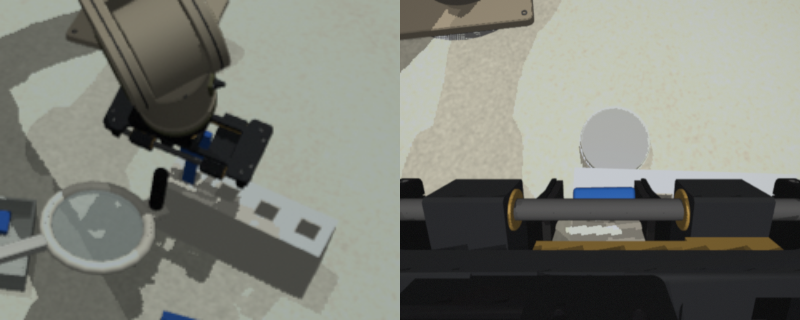

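Good; close on P2.

Emit:
apply_moves --increments '[{"grip":90,"xyz":[2,-1,2],"rotation":[0,0,0]},{"grip":185,"xyz":[2,-1,2],"rotation":[0,0,0]},{"grip":185,"xyz":[2,-1,2],"rotation":[0,0,0]},{"grip":185,"xyz":[2,-1,2],"rotation":[0,0,0]},{"grip":185,"xyz":[2,-1,2],"rotation":[0,0,0]}]' --squeeze 25

```text
time: 30.2
ee_pos: [0.4124, 0.1858, 0.132]
eef_rot: [0.727, 0.635, -0.168, -0.201]
ft_force: [1.8, -0.5, 0.9]
width: 0.0355
```

Emit:
apply_moves --increments '[{"grip":190,"xyz":[0,-11,-20],"rotation":[0,0,0]},{"grip":190,"xyz":[0,-32,-56],"rotation":[0,0,0]},{"grip":190,"xyz":[0,-55,-96],"rotation":[0,0,0]},{"grip":190,"xyz":[0,-75,-130],"rotation":[0,0,0]},{"grip":190,"xyz":[0,-98,-168],"rotation":[0,0,0]}]'

```text
time: 30.82
ee_pos: [0.4119, 0.1837, 0.3292]
eef_rot: [0.727, 0.635, -0.168, -0.201]
ft_force: [0.4, 0.2, -0.9]
width: 0.0357
```

```bash
python3 - <<'E'
from pose import *
s=st(); cam('scene','s24')
plan([.46,.0,.335],45,0)
T=np.array([.591,-.0875]); th=np.radians(17); ex=np.array([np.cos(th),np.sin(th)]); ey=np.array([-ex[1],ex[0]])
# lane +38 b=20: gamma 40, foot horiz .0965 ; third lane 0
for lane,yy in ((.036,.016),(0.0,.016)): print(lane,T+lane*ex+yy*ey)
# P1 pose & P3 pose in top
E
python3 -c "
import cv2,numpy as np
a=cv2.imread('pics/s24.png')[50:400,220:560]
cv2.imwrite('pics/c24.png',cv2.resize(a,(510,525)))"
```

```text
t 30.82 p [0.4119 0.1837 0.3292] R [ 0.137  0.856 -0.498  0.991 -0.113  0.079  0.011 -0.504 -0.863] F [ 0.4  0.2 -0.9] w 0.0357
q [ 0.561  0.602 -1.347  1.393  0.158  1.918  0.63 ]
tcp [0.46  0.    0.324] shift [-177.   67.  -30.] rot [-29.3   9.   36.5] dist 191.0 ang 48.0
0.036 [ 0.62074902 -0.06167374]
0.0 [ 0.58632205 -0.07219912]
```

View pics/c24.png

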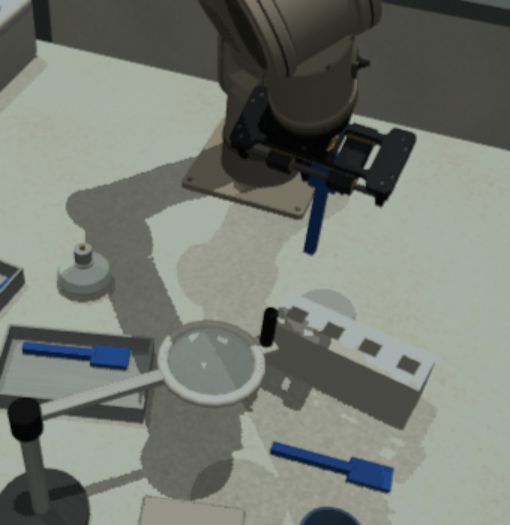

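Emit:
apply_moves --increments '[{"grip":190,"xyz":[-35,13,-15],"rotation":[-6,2,7]},{"grip":190,"xyz":[-70,26,-25],"rotation":[-12,4,15]},{"grip":190,"xyz":[-106,40,-30],"rotation":[-17,5,22]},{"grip":190,"xyz":[-142,54,-30],"rotation":[-23,7,29]},{"grip":190,"xyz":[-177,67,-30],"rotation":[-29,9,36]}]'

```text
time: 31.5
ee_pos: [0.4591, 0.0062, 0.3267]
eef_rot: [0.919, 0.395, -0.005, -0.01]
ft_force: [-1.1, 1.1, 0.8]
width: 0.0358
```

```bash
python3 - <<'E'
from pose import *
s=st()
plan([.5865,-.066,.24],17,-24)
E
```

```text
t 31.5 p [0.4591 0.0062 0.3267] R [ 0.688  0.726 -0.017  0.726 -0.687  0.014 -0.001 -0.022 -1.   ] F [-1.1  1.1  0.8] w 0.0358
q [ 1.354 -0.031 -1.39   1.652 -0.046  1.512  0.781]
tcp [ 0.588 -0.07   0.23 ] shift [ 33. 148.  93.] rot [-24.7  -5.8  29.2] dist 178.0 ang 39.0
```

Emit:
apply_moves --increments '[{"grip":190,"xyz":[7,30,10],"rotation":[-5,-1,6]},{"grip":190,"xyz":[14,60,30],"rotation":[-10,-2,12]},{"grip":190,"xyz":[21,90,50],"rotation":[-15,-4,18]},{"grip":190,"xyz":[27,120,70],"rotation":[-20,-5,24]},{"grip":190,"xyz":[33,148,93],"rotation":[-25,-6,29]}]'

```text
time: 32.12
ee_pos: [0.5887, -0.07, 0.231]
eef_rot: [0.966, 0.145, 0.031, 0.21]
ft_force: [0.5, -1.0, 0.1]
width: 0.0359
```

```bash
python3 - <<'E'
from pose import *
s=st()
plan([.5865,-.066,.13],17,-24)
plan([.5865,-.066,.09],17,-24)
c=cam('scene','s25')
E
python3 -c "
import cv2,numpy as np
a=cv2.imread('pics/s25.png')[50:400,150:490]
cv2.imwrite('pics/c25.png',cv2.resize(a,(510,525)))"
```

```text
t 32.12 p [ 0.5887 -0.07    0.231 ] R [ 0.956  0.266  0.121  0.293 -0.87  -0.397 -0.     0.416 -0.91 ] F [ 0.5 -1.   0.1] w 0.0359
q [ 0.701  0.385 -1.105  1.659  0.782  1.41  -0.257]
tcp [ 0.588 -0.07   0.12 ] shift [ -1. -46. 101.] rot [0.6 0.  0. ] dist 111.0 ang 1.0
tcp [ 0.588 -0.07   0.08 ] shift [ -1. -63. 137.] rot [0.6 0.  0. ] dist 151.0 ang 1.0
```

View pics/c25.png

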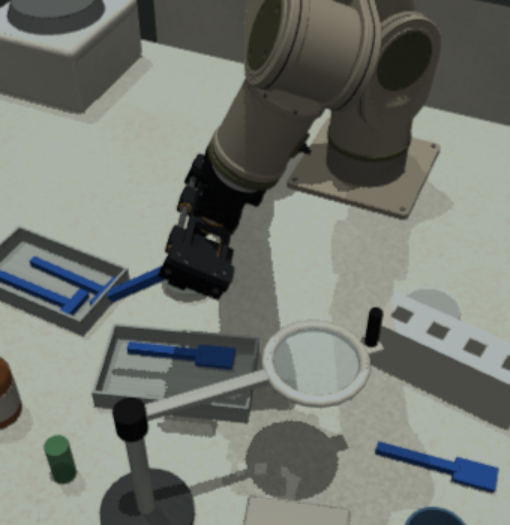

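Emit:
apply_moves --increments '[{"grip":190,"xyz":[-1,-23,50],"rotation":[0,0,0]},{"grip":190,"xyz":[-1,-46,100],"rotation":[0,0,0]},{"grip":190,"xyz":[-1,-55,119],"rotation":[0,0,0]},{"grip":190,"xyz":[-1,-62,134],"rotation":[0,0,0]},{"grip":190,"xyz":[-1,-62,134],"rotation":[0,0,0]}]'

```text
time: 32.8
ee_pos: [0.5879, -0.07, 0.0799]
eef_rot: [0.966, 0.143, 0.031, 0.211]
ft_force: [-0.0, -0.4, -0.9]
width: 0.0358
```

```bash
python3 - <<'E'
from pose import *
s=st()
plan([.5865,-.066,.087],17,-24)
cam('scene','s26')
cam('top','t26')
E
python3 -c "
import cv2,numpy as np
a=cv2.imread('pics/s26.png')[150:350,150:400];b=cv2.imread('pics/t26.png')[180:300,280:420]
cv2.imwrite('pics/c26.png',np.hstack([cv2.resize(a,(450,360)),cv2.resize(b,(350,360))[:, :360]]))"
```

```text
t 32.8 p [ 0.5879 -0.07    0.0799] R [ 0.957  0.264  0.12   0.29  -0.869 -0.4   -0.002  0.417 -0.909] F [-0.  -0.4 -0.9] w 0.0358
q [ 0.598  0.557 -0.992  1.81   0.965  1.234 -0.477]
tcp [ 0.588 -0.07   0.077] shift [-0. -1.  3.] rot [ 0.7  0.1 -0.1] dist 3.0 ang 1.0
```

View pics/c26.png

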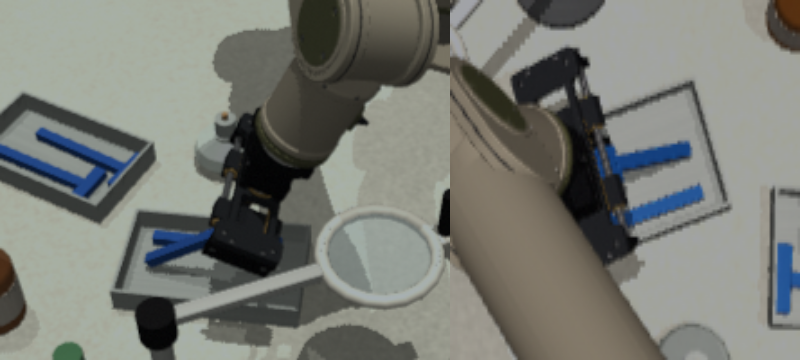

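Release, retract, and look.

Emit:
apply_moves --increments '[{"grip":110,"xyz":[0,0,2],"rotation":[0,0,0]},{"grip":110,"xyz":[0,0,2],"rotation":[0,0,0]},{"grip":110,"xyz":[0,0,2],"rotation":[0,0,0]},{"grip":110,"xyz":[0,0,-20],"rotation":[0,0,0]},{"grip":110,"xyz":[0,0,-60],"rotation":[0,0,0]}]'

```text
time: 33.52
ee_pos: [0.5804, -0.0456, 0.1363]
eef_rot: [0.966, 0.143, 0.03, 0.211]
ft_force: [0.9, 0.6, -0.1]
width: 0.0496
```

Emit:
apply_moves --increments '[{"grip":110,"xyz":[0,0,-60],"rotation":[4,0,0]},{"grip":110,"xyz":[-50,30,-110],"rotation":[8,0,0]},{"grip":110,"xyz":[-90,50,-140],"rotation":[14,0,0]},{"grip":110,"xyz":[-130,60,-160],"rotation":[20,0,0]}]'

```text
time: 34.02
ee_pos: [0.4787, -0.0644, 0.2885]
eef_rot: [0.987, 0.145, 0.004, 0.072]
ft_force: [-0.8, -2.1, 1.7]
width: 0.0497
```

```bash
python3 - <<'E'
from pose import *
s=st()
cam('scene','s27')
c=cam('top','t27'); W=cloud(c); hsv=cv2.cvtColor(c['img'],cv2.COLOR_BGR2HSV)
m=((hsv[...,0]>105)&(hsv[...,0]<125)&(hsv[...,1]>150)).astype(np.uint8)
cs,_=cv2.findContours(m,cv2.RETR_EXTERNAL,cv2.CHAIN_APPROX_NONE)
for k in cs:
    if cv2.contourArea(k)<150: continue
    p=plane(c,k[:,0,:],.012)[:,:2]
    print(cv2.boundingRect(k),cv2.minAreaRect(p.astype(np.float32)),p.mean(0))
E
python3 -c "
import cv2,numpy as np
a=cv2.imread('pics/s27.png')[150:400,150:500];b=cv2.imread('pics/t27.png')[180:300,150:420]
cv2.imwrite('pics/c27.png',np.vstack([cv2.resize(a,(420,300)),cv2.resize(b,(420,187))]))"
```

```text
t 34.02 p [ 0.4787 -0.0644  0.2885] R [ 0.958  0.285  0.028  0.286 -0.948 -0.141 -0.014  0.143 -0.99 ] F [-0.8 -2.1  1.7] w 0.0497
q [ 1.249  0.038 -1.308  1.718  0.183  1.396  0.203]
(411, 261, 56, 23) ((0.4914824366569519, -0.34134459495544434), (0.15373502671718597, 0.062396127730607986), 87.54659271240234) [ 0.48867756 -0.32504062]
(421, 245, 57, 23) ((0.538402259349823, -0.372819721698761), (0.15827271342277527, 0.06276144087314606), 89.10479736328125) [ 0.53568783 -0.35707171]
(187, 240, 56, 14) ((0.582059919834137, 0.2904689311981201), (0.03424009680747986, 0.15826654434204102), 5.541772842407227) [0.58140932 0.29598886]
```

View pics/c27.png

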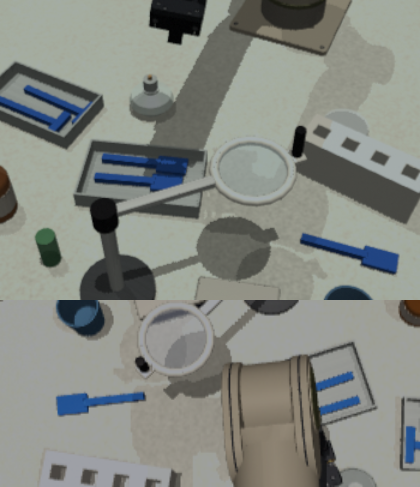

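```bash
python3 - <<'E'
from pose import *
f=plan([.50,.14,.37],10,0)
f=plan([.5813,.2985,.30],5.5,0,frm=f)
E
```

```text
tcp [0.5   0.14  0.359] shift [  78. -183.  -99.] rot [8.5 0.3 6. ] dist 222.0 ang 10.0
tcp [0.581 0.298 0.289] shift [ 108. -142.   70.] rot [0.  0.  4.5] dist 191.0 ang 5.0
```

Emit:
apply_moves --increments '[{"grip":110,"xyz":[20,-40,-50],"rotation":[4,0,3]},{"grip":110,"xyz":[40,-85,-85],"rotation":[8,0,6]},{"grip":110,"xyz":[58,-135,-99],"rotation":[8,0,6]},{"grip":110,"xyz":[78,-183,-99],"rotation":[8,0,6]},{"grip":110,"xyz":[78,-183,-99],"rotation":[8,0,6]}]'

```text
time: 34.75
ee_pos: [0.4977, 0.1484, 0.3593]
eef_rot: [0.996, 0.094, -0.002, 0.004]
ft_force: [0.3, -1.0, 0.5]
width: 0.0495
```

Emit:
apply_moves --increments '[{"grip":130,"xyz":[36,-47,0],"rotation":[0,0,4]},{"grip":130,"xyz":[72,-95,20],"rotation":[0,0,4]},{"grip":130,"xyz":[108,-142,70],"rotation":[0,0,4]},{"grip":130,"xyz":[108,-142,70],"rotation":[0,0,4]}]'

```text
time: 35.25
ee_pos: [0.5762, 0.3105, 0.2852]
eef_rot: [0.998, 0.061, -0.003, 0.005]
ft_force: [0.1, -0.5, 1.2]
width: 0.0426
```

```bash
python3 - <<'E'
from pose import *
s=st()
cam('wrist','w28')
c=cam('top','t28'); hsv=cv2.cvtColor(c['img'],cv2.COLOR_BGR2HSV)
m=((hsv[...,0]>105)&(hsv[...,0]<125)&(hsv[...,1]>150)).astype(np.uint8)
cs,_=cv2.findContours(m,cv2.RETR_EXTERNAL,cv2.CHAIN_APPROX_NONE)
for k in cs:
    if cv2.contourArea(k)<100: continue
    p=plane(c,k[:,0,:],.014)[:,:2]
    print(cv2.boundingRect(k),cv2.minAreaRect(p.astype(np.float32)))
plan([.5813,.2985,.03],5.5,0)
E
python3 -c "
import cv2
b=cv2.imread('pics/t28.png')[140:340,150:500];cv2.imwrite('pics/c28.png',cv2.resize(b,None,fx=2,fy=2))"
```

```text
t 35.25 p [0.5762 0.3105 0.2852] R [ 0.993  0.122 -0.006  0.122 -0.993 -0.01  -0.007  0.009 -1.   ] F [ 0.1 -0.5  1.2] w 0.0426
q [ 0.129  0.619 -1.13   1.233  0.555  1.619 -0.772]
(411, 261, 56, 23) ((0.49124184250831604, -0.340951144695282), (0.15354636311531067, 0.0623195581138134), 87.54660034179688)
(421, 245, 57, 23) ((0.5381041169166565, -0.3723876178264618), (0.15807853639125824, 0.06268441677093506), 89.10486602783203)
(326, 242, 55, 24) ((0.5547247529029846, -0.10435612499713898), (0.03369666263461113, 0.15867824852466583), 16.35615348815918)
(322, 226, 55, 26) ((0.5971025228500366, -0.09485986828804016), (0.03363237902522087, 0.1585410088300705), 17.815902709960938)
tcp [0.581 0.298 0.019] shift [  7.  10. 265.] rot [0.5 0.5 1.6] dist 266.0 ang 2.0
```

View pics/c28.png

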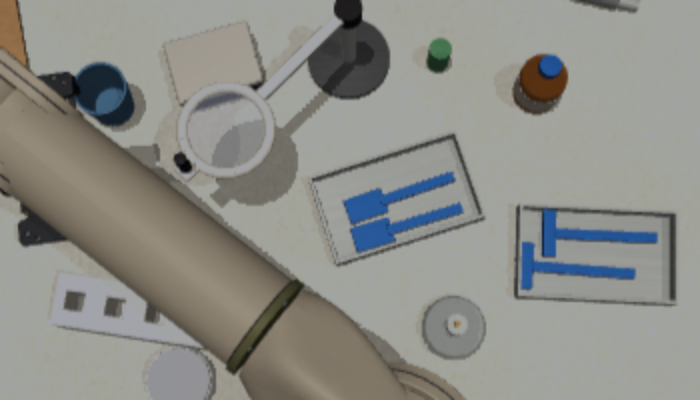

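View pics/w28.png

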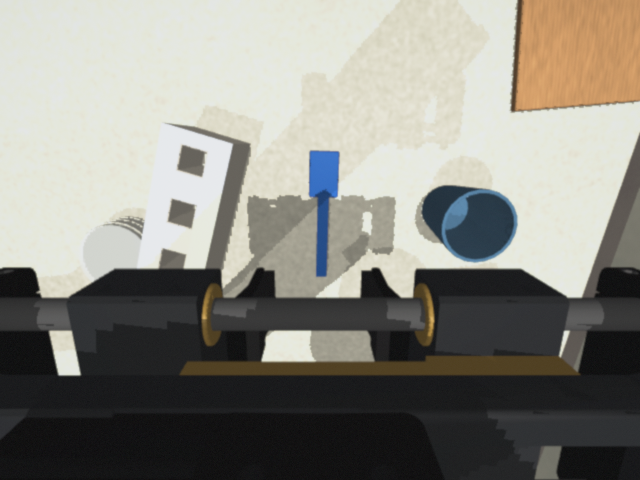

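Emit:
apply_moves --increments '[{"grip":130,"xyz":[7,10,60],"rotation":[0,0,2]},{"grip":130,"xyz":[7,10,120],"rotation":[0,0,2]},{"grip":130,"xyz":[7,10,175],"rotation":[0,0,2]},{"grip":130,"xyz":[7,10,215],"rotation":[0,0,2]},{"grip":130,"xyz":[7,10,215],"rotation":[0,0,2]}]'

```text
time: 35.98
ee_pos: [0.5808, 0.2979, 0.0675]
eef_rot: [0.999, 0.044, -0.006, 0.006]
ft_force: [0.3, 0.1, 0.7]
width: 0.0425
```

```bash
python3 - <<'E'
from pose import *
s=st()
cam('wrist','w29')
plan([.5813,.2985,.022],5.5,0)
E
```

```text
t 35.98 p [0.5808 0.2979 0.0675] R [ 0.996  0.088 -0.012  0.088 -0.996 -0.013 -0.013  0.012 -1.   ] F [0.3 0.1 0.7] w 0.0425
q [ 0.144  0.777 -1.024  1.498  0.679  1.271 -0.878]
tcp [0.581 0.298 0.011] shift [-0.  0. 59.] rot [ 0.5  0.5 -0.4] dist 59.0 ang 1.0
```

View pics/w29.png

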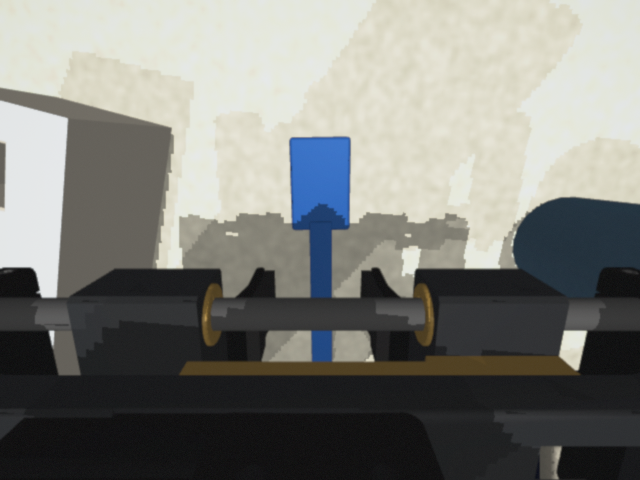

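Emit:
apply_moves --increments '[{"grip":130,"xyz":[1,0,30],"rotation":[0,0,0]},{"grip":130,"xyz":[1,0,50],"rotation":[0,0,0]},{"grip":130,"xyz":[1,0,56],"rotation":[0,0,0]},{"grip":130,"xyz":[1,0,56],"rotation":[0,0,0]},{"grip":240,"xyz":[1,0,56],"rotation":[0,0,0]}]'

```text
time: 36.65
ee_pos: [0.5828, 0.2991, 0.0152]
eef_rot: [0.999, 0.044, -0.004, 0.005]
ft_force: [0.4, -0.4, 0.1]
width: 0.0382
```

Emit:
apply_moves --increments '[{"grip":240,"xyz":[0,0,0],"rotation":[0,0,0]},{"grip":240,"xyz":[0,0,0],"rotation":[0,0,0]},{"grip":240,"xyz":[0,0,0],"rotation":[0,0,0]},{"grip":240,"xyz":[0,0,0],"rotation":[0,0,0]}]' --squeeze 25

```text
time: 37.15
ee_pos: [0.5829, 0.2992, 0.0155]
eef_rot: [0.999, 0.044, -0.004, 0.005]
ft_force: [-1.2, -0.6, 2.0]
width: 0.0131
```

Emit:
apply_moves --increments '[{"grip":245,"xyz":[0,0,-20],"rotation":[0,0,0]},{"grip":245,"xyz":[0,0,-60],"rotation":[0,0,0]},{"grip":245,"xyz":[0,0,-110],"rotation":[0,0,0]},{"grip":245,"xyz":[0,0,-110],"rotation":[0,0,0]}]'

```text
time: 37.65
ee_pos: [0.5851, 0.3021, 0.1311]
eef_rot: [0.999, 0.044, -0.001, 0.003]
ft_force: [0.0, 0.3, -0.4]
width: 0.0136
```

```bash
python3 - <<'E'
from pose import *
s=st()
cam('wrist','w30')
f=plan([.46,.25,.36],5.5,0)
f=plan([.46,-.08,.36],17,0,frm=f)
E
```

```text
t 37.65 p [0.5851 0.3021 0.1311] R [ 0.996  0.089 -0.001  0.089 -0.996 -0.006 -0.002  0.006 -1.   ] F [ 0.   0.3 -0.4] w 0.0136
q [ 0.156  0.72  -1.064  1.439  0.634  1.356 -0.849]
tcp [0.46  0.25  0.349] shift [-129.   42. -220.] rot [ 0.4  0.2 -0.4] dist 258.0 ang 1.0
tcp [ 0.46  -0.08   0.349] shift [-32. 328.   0.] rot [  0.    0.  -11.5] dist 330.0 ang 12.0
```

View pics/w30.png

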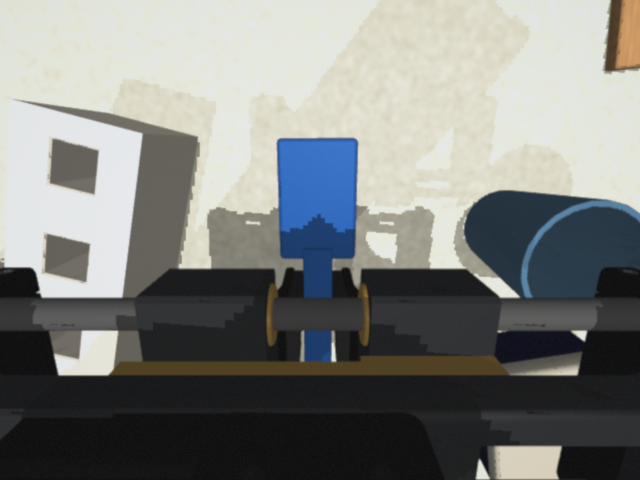

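Emit:
apply_moves --increments '[{"grip":245,"xyz":[-45,-5,-40],"rotation":[0,0,0]},{"grip":245,"xyz":[-90,-5,-80],"rotation":[0,0,0]},{"grip":245,"xyz":[-120,10,-130],"rotation":[0,0,0]},{"grip":245,"xyz":[-129,30,-180],"rotation":[0,0,0]},{"grip":245,"xyz":[-129,42,-220],"rotation":[0,0,0]}]'

```text
time: 38.33
ee_pos: [0.4597, 0.2488, 0.3509]
eef_rot: [0.999, 0.044, -0.002, 0.005]
ft_force: [0.8, -0.2, 1.4]
width: 0.0133
```

Emit:
apply_moves --increments '[{"grip":245,"xyz":[-6,62,0],"rotation":[0,0,-2]},{"grip":245,"xyz":[-13,124,0],"rotation":[0,0,-5]},{"grip":245,"xyz":[-20,186,0],"rotation":[0,0,-7]},{"grip":245,"xyz":[-26,248,0],"rotation":[0,0,-9]},{"grip":245,"xyz":[-32,310,0],"rotation":[0,0,-11]}]'

```text
time: 38.95
ee_pos: [0.455, -0.0188, 0.3538]
eef_rot: [0.99, 0.139, -0.002, 0.006]
ft_force: [1.3, -0.9, -0.2]
width: 0.0137
```

```bash
python3 - <<'E'
from pose import *
s=st()
T=np.array([.591,-.0875]); th=np.radians(17); ex=np.array([np.cos(th),np.sin(th)]); ey=np.array([-ex[1],ex[0]])
g=T+.0395*ex+(-.012+.008)*ey; print(g)
# current tcp to grasp: shaft in pads at tips. use TCP directly
for z in (.20,.048):
    plan([*g,z+.011],17,0)
cam('scene','s31')
E
```

```text
t 38.95 p [ 0.455  -0.0188  0.3538] R [ 0.961  0.275 -0.003  0.275 -0.961 -0.013 -0.006  0.012 -1.   ] F [ 1.3 -0.9 -0.2] w 0.0137
q [ 1.306 -0.094 -1.257  1.619 -0.076  1.554  0.331]
[ 0.62994352 -0.07977654]
tcp [ 0.63 -0.08  0.2 ] shift [152. 105. 154.] rot [ 0.7  0.4 -1. ] dist 241.0 ang 1.0
tcp [ 0.63  -0.08   0.048] shift [153. 103. 306.] rot [ 0.7  0.4 -1. ] dist 357.0 ang 1.0
```

View pics/s31.png

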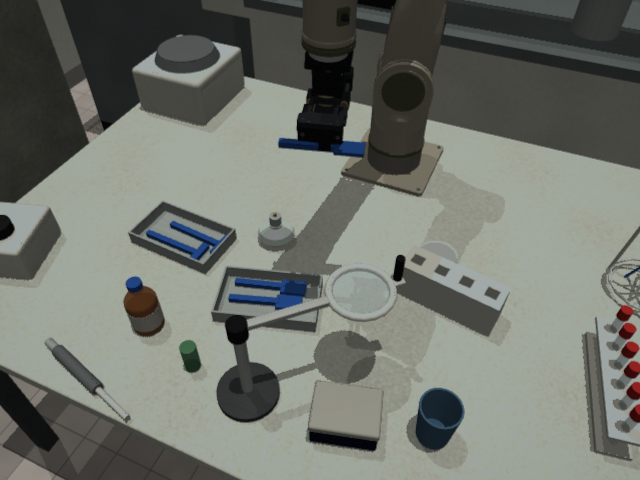

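Emit:
apply_moves --increments '[{"grip":245,"xyz":[38,26,38],"rotation":[0,0,0]},{"grip":245,"xyz":[76,52,76],"rotation":[0,0,-1]},{"grip":245,"xyz":[114,79,114],"rotation":[0,0,-1]},{"grip":245,"xyz":[152,105,154],"rotation":[0,0,-1]},{"grip":245,"xyz":[153,104,210],"rotation":[1,0,-1]}]'

```text
time: 39.62
ee_pos: [0.6264, -0.0888, 0.1561]
eef_rot: [0.99, 0.144, -0.004, -0.003]
ft_force: [-0.5, -0.2, -0.1]
width: 0.0137
```

```bash
python3 - <<'E'
from pose import *
s=st()
plan([.63,-.08,.059],17,0)
cam('wrist','w32');cam('top','t32')
E
python3 -c "
import cv2,numpy as np
a=cv2.imread('pics/w32.png');b=cv2.imread('pics/t32.png')[180:300,280:420]
cv2.imwrite('pics/c32.png',np.hstack([cv2.resize(a,(440,330)),cv2.resize(b,(350,330))]))"
```

```text
t 39.62 p [ 0.6264 -0.0888  0.1561] R [ 0.959  0.284 -0.009  0.284 -0.959  0.005 -0.007 -0.007 -1.   ] F [-0.5 -0.2 -0.1] w 0.0137
q [ 0.829  0.657 -1.102  1.483  0.583  1.371 -0.02 ]
tcp [ 0.63  -0.08   0.048] shift [  7.  -7. 108.] rot [-0.4  0.4 -0.5] dist 109.0 ang 1.0
```

View pics/c32.png

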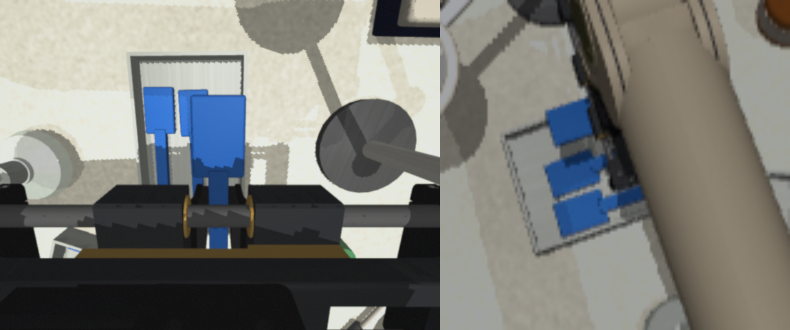

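Emit:
apply_moves --increments '[{"grip":245,"xyz":[6,-4,40],"rotation":[0,0,0]},{"grip":245,"xyz":[6,-4,70],"rotation":[0,0,0]},{"grip":245,"xyz":[6,-4,85],"rotation":[0,0,0]},{"grip":245,"xyz":[6,-4,85],"rotation":[0,0,0]}]'

```text
time: 40.22
ee_pos: [0.6247, -0.0839, 0.0665]
eef_rot: [0.99, 0.143, -0.009, -0.005]
ft_force: [0.3, 0.1, 0.1]
width: 0.0136
```

```bash
python3 - <<'E'
from pose import *
s=st()
d=s['ee_pos'][:2]-np.array([.591,-.0875]); th=np.radians(17); print('lane',d@[np.cos(th),np.sin(th)],'ey',d@[-np.sin(th),np.cos(th)])
c=cam('wrist','w33');cam('top','t33')
# project tray inner corners (rim z .035) 
im=c['img'].copy(); ex=np.array([np.cos(th),np.sin(th)]); ey=np.array([-ex[1],ex[0]])
for a,b in ((.061,.106),(-.061,.106),(.061,0)):
    p=proj(c,[*(np.array([.591,-.0875])+a*ex+b*ey),.035]); cv2.circle(im,tuple(int(v) for v in p),4,(0,0,255),1)
cv2.imwrite('pics/w33.png',im)
E
```

```text
t 40.23 p [ 0.6247 -0.0839  0.0665] R [ 0.959  0.283 -0.02   0.283 -0.959  0.006 -0.017 -0.012 -1.   ] F [0.3 0.1 0.1] w 0.0136
q [ 0.791  0.744 -1.039  1.56   0.655  1.245 -0.073]
lane 0.03333155885998224 ey -0.0063792735745556075
```

View pics/w33.png

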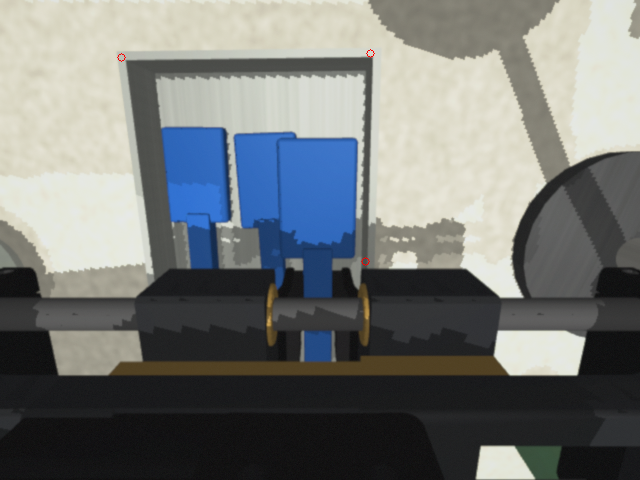

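Emit:
apply_moves --increments '[{"grip":245,"xyz":[7,0,0],"rotation":[0,-1,0]},{"grip":245,"xyz":[7,0,0],"rotation":[0,-1,0]},{"grip":245,"xyz":[7,0,10],"rotation":[0,-1,0]},{"grip":245,"xyz":[7,0,18],"rotation":[0,-1,0]},{"grip":245,"xyz":[7,0,18],"rotation":[0,-1,0]}]'

```text
time: 40.95
ee_pos: [0.6313, -0.0818, 0.0482]
eef_rot: [0.99, 0.143, -0.018, -0.003]
ft_force: [-0.7, -0.2, -1.1]
width: 0.0136
```

```bash
python3 - <<'E'
from pose import *
s=st()
d=s['ee_pos'][:2]-np.array([.591,-.0875]); th=np.radians(17); print('lane',d@[np.cos(th),np.sin(th)],'ey',d@[-np.sin(th),np.cos(th)])
c=cam('wrist','w34')
E
```

```text
t 40.95 p [ 0.6313 -0.0818  0.0482] R [ 0.958  0.283 -0.036  0.283 -0.959  0.001 -0.034 -0.012 -0.999] F [-0.7 -0.2 -1.1] w 0.0136
q [ 0.755  0.78  -1.013  1.539  0.675  1.247 -0.084]
lane 0.0401499600159634 ey -0.0063616067633575
```

View pics/w34.png

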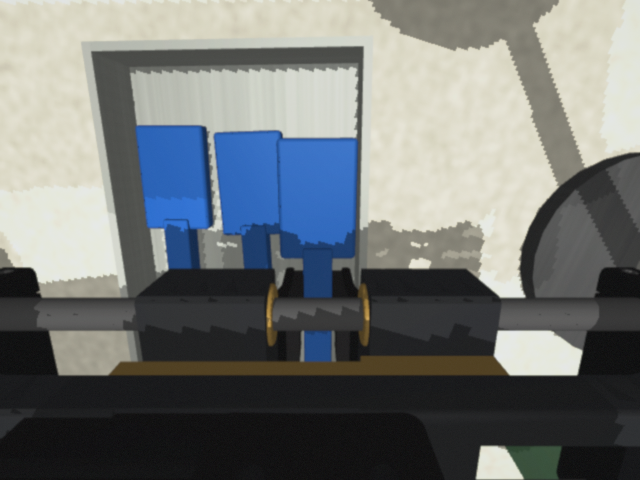

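Emit:
apply_moves --increments '[{"grip":190,"xyz":[0,0,-1],"rotation":[0,0,0]},{"grip":190,"xyz":[0,0,-1],"rotation":[0,0,0]},{"grip":180,"xyz":[0,0,-1],"rotation":[0,0,0]},{"grip":180,"xyz":[0,0,-20],"rotation":[0,0,0]},{"grip":180,"xyz":[0,0,-60],"rotation":[0,0,0]}]'

```text
time: 41.62
ee_pos: [0.633, -0.0819, 0.1093]
eef_rot: [0.99, 0.143, -0.018, -0.004]
ft_force: [0.7, -0.4, 0.3]
width: 0.0257
```

```bash
python3 - <<'E'
from pose import *
s=st()
c=cam('wrist','w35'); cam('scene','s35')
plan([.50,-.0,.36],17,0)
E
python3 -c "
import cv2,numpy as np
a=cv2.imread('pics/w35.png');b=cv2.imread('pics/s35.png')[200:350,180:360]
cv2.imwrite('pics/c35.png',np.hstack([cv2.resize(a,(400,300)),cv2.resize(b,(360,300))]))"
```

```text
t 41.62 p [ 0.633  -0.0819  0.1093] R [ 0.958  0.283 -0.038  0.283 -0.959  0.002 -0.036 -0.012 -0.999] F [ 0.7 -0.4  0.3] w 0.0257
q [ 0.771  0.723 -1.055  1.485  0.624  1.341 -0.053]
tcp [ 0.5   -0.     0.349] shift [-114. -119. -230.] rot [-0.5  1.6 -0.5] dist 283.0 ang 2.0
```

View pics/c35.png

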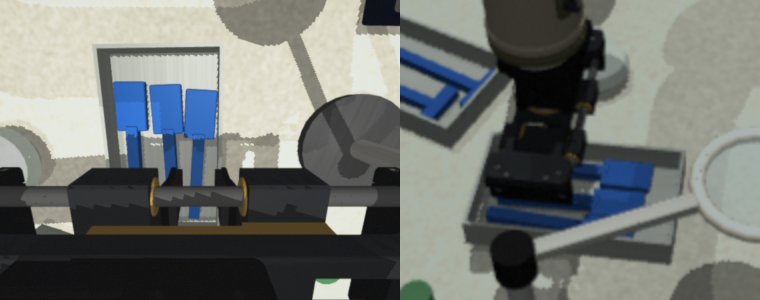

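Emit:
apply_moves --increments '[{"grip":60,"xyz":[0,0,-60],"rotation":[0,2,0]},{"grip":0,"xyz":[-20,-15,-120],"rotation":[0,2,0]},{"grip":0,"xyz":[-50,-50,-180],"rotation":[0,2,0]},{"grip":0,"xyz":[-85,-85,-215],"rotation":[0,2,0]},{"grip":0,"xyz":[-114,-119,-240],"rotation":[0,2,0]}]'

```text
time: 42.35
ee_pos: [0.5025, -0.0003, 0.3583]
eef_rot: [0.99, 0.143, 0.004, -0.005]
ft_force: [-0.9, -2.4, 3.2]
width: 0.0673
```

```bash
python3 - <<'E'
from pose import *
s=st()
for n in ('scene','top'):
    c=cam(n,n+'36'); W=cloud(c)
    p=W[(W[...,2]>.228)&(W[...,2]<.28)&(W[...,0]>.5)&(W[...,0]<.7)&(W[...,1]>.1)&(W[...,1]<.25)]
    if len(p): print(n,len(p),p.min(0),p.max(0),p.mean(0))
plan([.598,.185,.36],-10,0)
E
```

```text
t 42.35 p [ 5.025e-01 -3.000e-04  3.583e-01] R [ 0.959  0.284  0.006  0.284 -0.959  0.011  0.009 -0.009 -1.   ] F [-0.9 -2.4  3.2] w 0.0673
q [ 1.153  0.212 -1.395  1.512  0.199  1.583  0.053]
scene 211 [0.58884163 0.17635485 0.2281082 ] [0.60712873 0.1918055  0.27503029] [0.60158172 0.18479181 0.25523537]
top 59 [0.58816804 0.12162407 0.22831828] [0.69842468 0.18757114 0.2785258 ] [0.59678873 0.17687702 0.26021328]
tcp [0.598 0.185 0.349] shift [ 145. -146.   13.] rot [-0.3 -0.6 26.7] dist 206.0 ang 27.0
```

View pics/scene36.png

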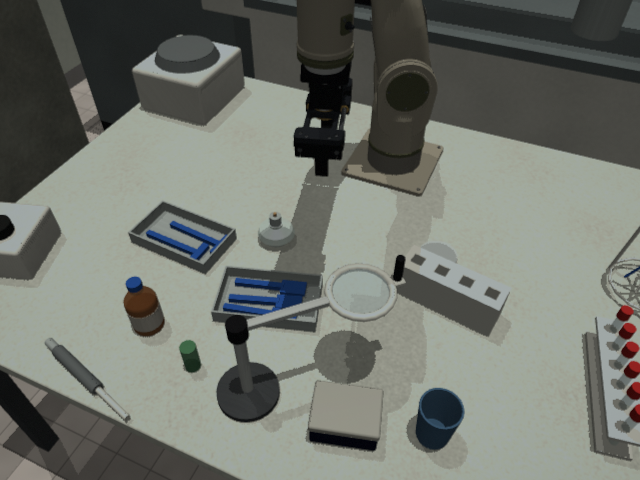

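Emit:
apply_moves --increments '[{"grip":0,"xyz":[36,-36,-10],"rotation":[0,0,0]},{"grip":0,"xyz":[72,-73,-10],"rotation":[0,0,0]},{"grip":0,"xyz":[108,-110,0],"rotation":[0,0,0]},{"grip":0,"xyz":[144,-150,10],"rotation":[0,0,0]},{"grip":0,"xyz":[144,-150,10],"rotation":[0,0,0]}]'

```text
time: 43.08
ee_pos: [0.5944, 0.1958, 0.3509]
eef_rot: [0.989, 0.151, 0.004, -0.003]
ft_force: [-0.4, -0.7, -0.3]
width: 0.0867
```

```bash
python3 - <<'E'
from pose import *
s=st()
plan([.598,.185,.31],17,0)
plan([.598,.185,.253],17,0)
E
```

```text
t 43.08 p [0.5944 0.1958 0.3509] R [ 0.954  0.299  0.006  0.299 -0.954  0.007  0.008 -0.005 -1.   ] F [-0.4 -0.7 -0.3] w 0.0867
q [ 0.375  0.537 -1.198  1.212  0.5    1.689 -0.396]
tcp [0.598 0.185 0.299] shift [-0. 12. 52.] rot [-0.3 -0.5  0.4] dist 53.0 ang 1.0
tcp [0.598 0.185 0.242] shift [ -1.  12. 109.] rot [-0.3 -0.5  0.4] dist 110.0 ang 1.0
```

Emit:
apply_moves --increments '[{"grip":0,"xyz":[0,12,15],"rotation":[0,0,0]},{"grip":0,"xyz":[0,12,50],"rotation":[0,0,0]},{"grip":0,"xyz":[-1,12,109],"rotation":[0,0,0]},{"grip":0,"xyz":[-1,12,109],"rotation":[0,0,0]},{"grip":120,"xyz":[-1,12,109],"rotation":[0,0,0]}]'

```text
time: 43.7
ee_pos: [0.5986, 0.1836, 0.244]
eef_rot: [0.989, 0.15, 0.005, -0.003]
ft_force: [0.1, 0.2, 0.6]
width: 0.0824
```

```bash
python3 - <<'E'
from pose import *
s=st()
plan([.598,.185,.253],17,0)
cam('scene','s37')
E
python3 -c "
import cv2,numpy as np
b=cv2.imread('pics/s37.png')[150:350,280:480]
cv2.imwrite('pics/c37.png',cv2.resize(b,(500,500)))"
```

```text
t 43.7 p [0.5986 0.1836 0.244 ] R [ 0.955  0.297  0.008  0.297 -0.955  0.008  0.01  -0.005 -1.   ] F [0.1 0.2 0.6] w 0.0824
q [ 0.437  0.581 -1.179  1.404  0.533  1.491 -0.415]
tcp [0.598 0.185 0.242] shift [-0. -2.  2.] rot [-0.3 -0.6  0.3] dist 3.0 ang 1.0
```

View pics/c37.png

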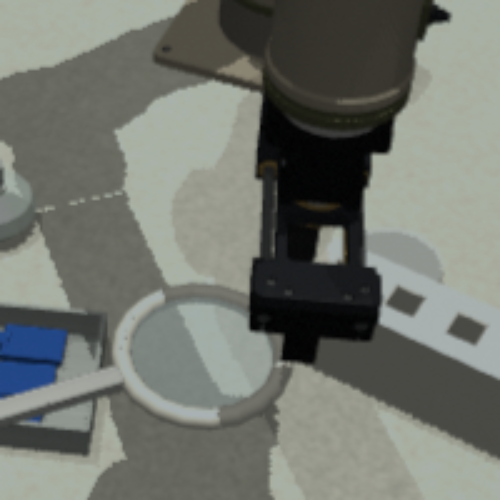

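Now close on the knob.

Emit:
apply_moves --increments '[{"grip":200,"xyz":[0,-1,1],"rotation":[0,0,0]},{"grip":200,"xyz":[0,-1,1],"rotation":[0,0,0]},{"grip":200,"xyz":[0,-1,1],"rotation":[0,0,0]},{"grip":240,"xyz":[0,-1,1],"rotation":[0,0,0]},{"grip":240,"xyz":[0,-1,1],"rotation":[0,0,0]}]' --squeeze 12

```text
time: 44.38
ee_pos: [0.5984, 0.1854, 0.2435]
eef_rot: [0.989, 0.15, 0.005, -0.004]
ft_force: [0.0, 0.4, 0.2]
width: 0.0307
```

Emit:
apply_moves --increments '[{"grip":240,"xyz":[0,0,0],"rotation":[0,0,0]},{"grip":240,"xyz":[0,0,0],"rotation":[0,0,0]},{"grip":240,"xyz":[0,0,0],"rotation":[0,0,0]},{"grip":240,"xyz":[0,0,0],"rotation":[0,0,0]},{"grip":240,"xyz":[0,0,0],"rotation":[0,0,0]}]'

```text
time: 45.0
ee_pos: [0.5983, 0.1855, 0.2435]
eef_rot: [0.989, 0.15, 0.005, -0.004]
ft_force: [-1.5, 0.6, -0.3]
width: 0.0158
```

```bash
python3 -c "
from h import *
st()"; python3 arc.py .298 13
```

```text
t 45.0 p [0.5983 0.1855 0.2435] R [ 0.955  0.298  0.009  0.297 -0.955  0.009  0.011 -0.006 -1.   ] F [-1.5  0.6 -0.3] w 0.0158
q [ 0.434  0.581 -1.179  1.405  0.533  1.489 -0.417]
r 0.2907931939021889 th -0.7993385766434472 rel -1.0973385766434471
-0.71 [-21.  13.   1.]
-0.63 [-41.  26.   1.]
-0.55 [-60.  42.   1.]
-0.46 [-78.  59.   0.]
-0.38 [-94.  77.  -0.]
-0.29 [-109.   97.   -0.]
-0.21 [-121.  118.   -1.]
-0.12 [-133.  139.   -1.]
-0.04 [-142.  162.   -1.]
0.04 [-149.  186.   -1.]
0.13 [-154.  209.   -1.]
0.21 [-157.  234.   -2.]
0.3 [-158.  258.   -2.]
```

Emit:
apply_moves --increments '[{"grip":245,"xyz":[-21,13,1],"rotation":[0,0,0]},{"grip":245,"xyz":[-41,26,1],"rotation":[0,0,0]},{"grip":245,"xyz":[-60,42,1],"rotation":[0,0,0]},{"grip":245,"xyz":[-78,59,0],"rotation":[0,0,0]},{"grip":245,"xyz":[-94,77,0],"rotation":[0,0,0]}]'

```text
time: 45.62
ee_pos: [0.5315, 0.0838, 0.2428]
eef_rot: [0.989, 0.151, 0.006, -0.003]
ft_force: [1.3, 0.2, 6.8]
width: 0.0155
```

```bash
python3 -c "
from h import *
st()"; python3 arc.py .298 8
```

```text
t 45.62 p [0.5315 0.0838 0.2428] R [ 0.955  0.298  0.011  0.298 -0.955  0.009  0.013 -0.005 -1.   ] F [1.3 0.2 6.8] w 0.0155
q [ 0.838  0.397 -1.323  1.637  0.388  1.401 -0.226]
r 0.28987449308512664 th -0.377266186714142 rel -0.6752661867141421
-0.29 [-15.  20.   0.]
-0.21 [-28.  40.   0.]
-0.12 [-39.  62.  -0.]
-0.04 [-48.  85.  -0.]
0.04 [-55. 108.  -0.]
0.13 [-60. 132.  -1.]
0.21 [-63. 156.  -1.]
0.3 [-65. 181.  -1.]
```

Emit:
apply_moves --increments '[{"grip":245,"xyz":[-15,20,0],"rotation":[0,0,0]},{"grip":245,"xyz":[-28,40,0],"rotation":[0,0,0]},{"grip":245,"xyz":[-39,62,0],"rotation":[0,0,0]},{"grip":245,"xyz":[-48,85,0],"rotation":[0,0,0]},{"grip":245,"xyz":[-55,108,0],"rotation":[0,0,0]}]'

```text
time: 46.25
ee_pos: [0.5114, -0.0362, 0.2425]
eef_rot: [0.989, 0.151, 0.006, -0.003]
ft_force: [1.1, 2.2, 5.4]
width: 0.0153
```

```bash
python3 -c "
from h import *
st()"; python3 arc.py .298 4
```

```text
t 46.25 p [ 0.5114 -0.0362  0.2425] R [ 0.954  0.298  0.012  0.298 -0.954  0.008  0.014 -0.004 -1.   ] F [1.1 2.2 5.4] w 0.0153
q [ 1.165  0.331 -1.378  1.697  0.325  1.375  0.04 ]
r 0.2899120005491247 th 0.04557686882616461 rel -0.25242313117383536
0.11 [-4. 18.  0.]
0.17 [-7. 36.  0.]
0.23 [-9. 54.  0.]
0.3 [-10.  72.   0.]
```

Emit:
apply_moves --increments '[{"grip":245,"xyz":[-4,18,0],"rotation":[0,0,0]},{"grip":245,"xyz":[-7,36,0],"rotation":[0,0,0]},{"grip":245,"xyz":[-9,54,0],"rotation":[0,0,0]},{"grip":245,"xyz":[-10,72,0],"rotation":[0,0,0]},{"grip":245,"xyz":[-10,72,0],"rotation":[0,0,0]}]'

```text
time: 46.88
ee_pos: [0.5244, -0.11, 0.2424]
eef_rot: [0.989, 0.15, 0.007, -0.003]
ft_force: [-1.2, -1.4, 5.7]
width: 0.0157
```

```bash
python3 -c "
from h import *
st()"; python3 arc.py .298 1
```

```text
t 46.88 p [ 0.5244 -0.11    0.2424] R [ 0.955  0.296  0.014  0.296 -0.955  0.008  0.015 -0.004 -1.   ] F [-1.2 -1.4  5.7] w 0.0157
q [ 1.211  0.392 -1.326  1.643  0.379  1.397  0.141]
r 0.2899442228930788 th 0.3046172836191877 rel 0.0066172836191877304
0.3 [-0. -2.  0.]
```

Emit:
apply_moves --increments '[{"grip":245,"xyz":[0,-2,0],"rotation":[0,0,0]},{"grip":245,"xyz":[0,-2,0],"rotation":[0,0,0]},{"grip":245,"xyz":[0,-2,0],"rotation":[0,0,0]},{"grip":0,"xyz":[0,-2,0],"rotation":[0,0,0]},{"grip":0,"xyz":[0,-2,0],"rotation":[0,0,0]}]'

```text
time: 47.5
ee_pos: [0.5237, -0.1078, 0.2422]
eef_rot: [0.989, 0.15, 0.007, -0.003]
ft_force: [-0.4, -0.4, -0.7]
width: 0.0285
```

Emit:
apply_moves --increments '[{"grip":0,"xyz":[0,0,0],"rotation":[0,0,0]},{"grip":0,"xyz":[0,0,0],"rotation":[0,0,0]},{"grip":0,"xyz":[0,0,0],"rotation":[0,0,0]},{"grip":0,"xyz":[0,0,-50],"rotation":[0,0,0]},{"grip":0,"xyz":[0,0,-100],"rotation":[0,0,0]}]'

```text
time: 48.12
ee_pos: [0.5221, -0.1086, 0.3433]
eef_rot: [0.989, 0.15, 0.007, -0.003]
ft_force: [-0.7, -0.8, 0.6]
width: 0.0776
```

Emit:
apply_moves --increments '[{"grip":0,"xyz":[-30,60,-50],"rotation":[0,0,0]},{"grip":0,"xyz":[-60,120,-50],"rotation":[0,0,0]},{"grip":0,"xyz":[-100,170,-50],"rotation":[0,0,0]},{"grip":0,"xyz":[-120,220,-50],"rotation":[0,0,0]},{"grip":0,"xyz":[-120,260,-50],"rotation":[0,0,0]}]'

```text
time: 48.75
ee_pos: [0.4823, -0.3967, 0.3907]
eef_rot: [0.989, 0.148, 0.007, -0.003]
ft_force: [0.2, -0.3, 0.8]
width: 0.0869
```

```bash
python3 - <<'E'
from h import *
st()
T=np.array([.591,-.0875]); post=np.array([.801,-.023])
for n in ['top','scene']:
    c=cam(n,n+'40'); W=cloud(c); z=W[...,2]
    m=(z>.228)&(z<.28)&(W[...,0]>.48)&(W[...,0]<.56)&(W[...,1]>-.16)&(W[...,1]<-.06); p=W[m]
    if len(p): k=(p.min(0)+p.max(0))/2; print(n,'knob',len(p),k.round(4),'th',np.arctan2(-(k[1]-post[1]),-(k[0]-post[0])))
    m=(z>.2)&(z<.224)&(W[...,0]>.5)&(W[...,0]<.66)&(abs(W[...,1]+.09)<.08); p=W[m]
    if len(p):
        q=p[:,:2]; print('ring y-extent', q.min(0),q.max(0))
        # circle fit on rim points: contour
    m2=((z>.2)&(z<.226)&(W[...,0]<.70)&(W[...,0]>.45)&(abs(W[...,1]+.09)<.12)).astype(np.uint8)
    cs,_=cv2.findContours(m2,cv2.RETR_EXTERNAL,cv2.CHAIN_APPROX_NONE); k=max(cs,key=cv2.contourArea)
    P=plane(c,k[:,0,:],.214)[:,:2]
    d=np.linalg.norm(P-T,axis=1)
    x,y=np.median(P,0)
    for _ in range(20):
        dd=np.linalg.norm(P-[x,y],axis=1); s=abs(dd-.063)<.012
        A=np.c_[2*P[s],np.ones(s.sum())]; sol=np.linalg.lstsq(A,(P[s]**2).sum(1),rcond=None)[0]; x,y=sol[:2]
    print('lens',x,y,'rad',np.sqrt(sol[2]+x*x+y*y),'off',np.array([x,y])-T, s.sum())
E
```

```text
t 48.75 p [ 0.4823 -0.3967  0.3907] R [ 0.956  0.293  0.013  0.293 -0.956  0.007  0.014 -0.003 -1.   ] F [ 0.2 -0.3  0.8] w 0.0869
q [ 1.363  0.542 -1.221  1.124  0.508  1.774  0.608]
top knob 53 [ 0.5294 -0.1104  0.253 ] th 0.3113458832901
ring y-extent [ 0.51040742 -0.14998848] [ 0.65962075 -0.02698043]
lens 0.5902601120287938 -0.08850236745439069 rad 0.06256507507305523 off [-0.00073989 -0.00100237] 157
scene knob 169 [ 0.5252 -0.1056  0.2509] th 0.29108018447024664
ring y-extent [ 0.51040176 -0.14814376] [ 0.65948845 -0.02274329]
lens 0.5892737074633229 -0.08574134719568163 rad 0.06399289967267002 off [-0.00172629  0.00175865] 161
```

View pics/top40.png

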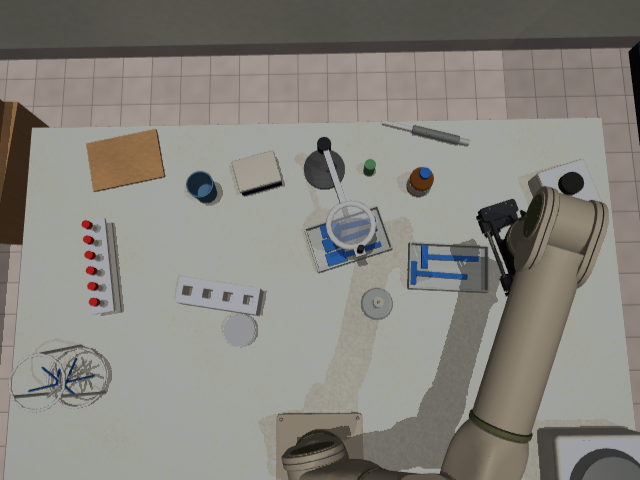

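View pics/scene40.png

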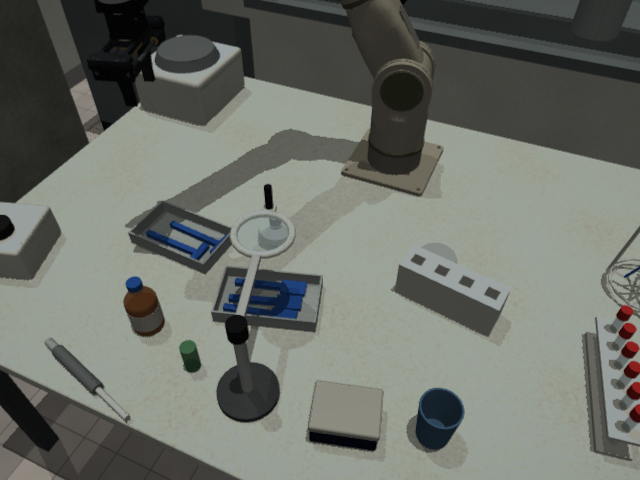

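```bash
python3 -c "
from h import *
print(r.close_job()); st()"
```

```text
the job is handed in; nothing more can be done
None
the job is handed in; nothing more can be done
```

The job is done and handed in after about 49 s of robot time. I swung the lens aside by its knob, cleared the five blue tools, swung the lens back over the paddle tray and let go.

**Tools:** Two paddles and two spreaders came from the stand, and one paddle from the bench. The three paddles lie side by side in the paddle tray and the two spreaders lie in the other tray. There was no `spreader3` in any view.

**Last checks:**
- **Lens:** its centre was within about 2.5 mm of the paddle tray's centre (1.2 mm in the top view, 2.5 mm in the scene view).
- **Stand and bench:** the stand's wells are empty and no blue tools are left on the bench.
- **Other items:** they look unmoved by eye in the before and after pictures; I did not measure them.
- **Gripper:** it is open and clear of everything.

**Worth knowing:**
- The bench paddle had shifted a few centimetres before I reached it, so I measured it again.
- The tools from the stand were released at a slant with the foot on the tray floor, and the bench paddle from roughly 2–3 cm up. All settled flat.
- Joint 3 got as far as -1.42, close to its limit of -1.47 but inside it in every reading I took.
- No check failed. The two cameras put the lens about 3 mm apart, roughly what the calibration allows.

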